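Rack washed plates in the bench dryer, close it and start the cycle

TASK

Take every steel plate out of the wooden caddy and stand it on edge in a groove of the dryer's white rack, fully down, one plate to a groove. Then set the aluminium hood squarely over the rack so that its rim sits on the deck, swing the clamp arm fully down onto it, and only then press the keys one at a time: first the small middle key, then the small key farthest from the robot, then the large key nearest the robot, each down and let up again. Leave the jar, the bottle and the steel V-block behind the dryer where they are.

Things in the scene. Friction and masses are not known exactly. Their poses are not given: they have to be found in the camera images.
- dryer: Fixed grey bench dryer. x to its back, y towards its key panel, z up; origin on the bench under the rack centre. Deck 30 mm high. On it a white rack 100 (x) x 242 (y) x 30 mm high; five grooves along x, centred at y = -92, -46, 0, 46, 92, 13 mm wide, 30 deep (floor = deck), mouths rounded. A curb 112 x 254 mm outside, 14 mm above the deck, locates the hood. Key panel 50 mm high at y 150 to 235.
- plate0: Steel plate, 9 mm thick (x), 80 wide (y), 70 high (z), 0.35 kg, two dark bores near its lower edge; origin at the centre of its lower edge. It starts leaning about 0.35 rad in a caddy pocket, top towards the robot, its upper 44 mm free. Three to five plates are present, all alike.
- plate1: Steel plate, 9 mm thick (x), 80 wide (y), 70 high (z), 0.35 kg, two dark bores near its lower edge; origin at the centre of its lower edge. It starts leaning about 0.35 rad in a caddy pocket, top towards the robot, its upper 44 mm free. Three to five plates are present, all alike.
- plate2: Steel plate, 9 mm thick (x), 80 wide (y), 70 high (z), 0.35 kg, two dark bores near its lower edge; origin at the centre of its lower edge. It starts leaning about 0.35 rad in a caddy pocket, top towards the robot, its upper 44 mm free. Three to five plates are present, all alike.
- plate3: Steel plate, 9 mm thick (x), 80 wide (y), 70 high (z), 0.35 kg, two dark bores near its lower edge; origin at the centre of its lower edge. It starts leaning about 0.35 rad in a caddy pocket, top towards the robot, its upper 44 mm free. Three to five plates are present, all alike.
- plate4: Steel plate, 9 mm thick (x), 80 wide (y), 70 high (z), 0.35 kg, two dark bores near its lower edge; origin at the centre of its lower edge. It starts leaning about 0.35 rad in a caddy pocket, top towards the robot, its upper 44 mm free. Three to five plates are present, all alike.
- caddy: Wooden caddy, fixed, 270 (x) x 110 (y) mm, 60 mm high, with five leaning pockets 46 mm apart along its x (pocket floors' centres at x = -82, -36, 10, 56, 102 mm, z = 26 mm), 11 mm wide; origin at the centre of its underside, on the bench.
- hood: Loose aluminium hood (bottomless box), 130 (x) x 272 (y) x 90 (z) mm outside, walls 5 mm, 0.45 kg; origin at the centre of its lower rim. It drops over the rack and curb with 4 mm play all round, and its rim then rests on the deck, its origin 30 mm above the dryer's. Either way round fits.
- hood_handle (a point): Centre of the hood's black handle bar, 125 mm above the hood's rim; the bar runs along the hood's y, 92 mm long, 14 mm wide, 12 mm high, 29 mm free below it.
- clamp (a joint): Angle (rad) of the clamp arm, a steel bar 16 mm wide, 12 mm thick, 82 mm long from its pivot: 0 = lying level on the hood's top, pointing to the dryer's back; about 1.6 = upright (open), tip up. It turns stiffly (0.15 N m) and stays where left.
- clamp_hinge (a point): Pivot of the clamp arm, in front of the rack on the side away from the keys; the axis runs along the dryer's y. 128 mm above the bench.
- clamp_tip (a point): Point on the arm's upper (outer) face, 75 mm along the arm from the pivot, 6 mm off its centre line: the face to push on to close it.
- key_middle (a joint): Travel (m) of the small middle key, 24 mm across: 0 = up, 0.006 = fully down (5 N). Spring return; counts as pressed beyond 0.004.
- key_middle_top (a point): Centre of the top of the small middle key.
- key_far (a joint): Travel (m) of the small key farthest from the robot, 24 mm across, 54 mm behind the middle one; as key_middle.
- key_far_top (a point): Centre of the top of the far key.
- key_near (a joint): Travel (m) of the large key nearest the robot, 34 mm across, 54 mm in front of the middle one; as key_middle.
- key_near_top (a point): Centre of the top of the large near key.
- jar: Bystander: white jar with a green cap, 56 mm across, 75 mm high, behind the dryer; origin under its centre.
- vblock: Bystander: dark steel V-block 70 x 90 x 50 mm behind the dryer; origin under its centre.
- flask: Bystander: amber bottle 50 mm across, 120 mm high, behind the dryer; origin under its centre.
Not all that is in view belongs to the job. Leave any purple look-alike of the plate0 alone.

How it is judged (in metres and radians):
On the way, in this order (a step that is already met when the one before it is completed fails the run):
1. every plate stands on edge in a groove of the rack (z of plate0 in the frame of dryer between 0.026 and 0.036 m and x of plate0 in the frame of dryer between -0.02 and 0.02 m and y of plate0 in the frame of dryer between -0.105 and 0.105 m and angle between each of plate0, plate1, plate2, plate3, plate4's own z axis and vertical below 0.25 rad and angle between the x axis of each of plate0, plate1, plate2, plate3, plate4 and the y axis of dryer, either way round below 0.25 rad and z of plate1 in the frame of dryer between 0.026 and 0.036 m and x of plate1 in the frame of dryer between -0.02 and 0.02 m and y of plate1 in the frame of dryer between -0.105 and 0.105 m and z of plate2 in the frame of dryer between 0.026 and 0.036 m and x of plate2 in the frame of dryer between -0.02 and 0.02 m and y of plate2 in the frame of dryer between -0.105 and 0.105 m and z of plate3 in the frame of dryer between 0.026 and 0.036 m and x of plate3 in the frame of dryer between -0.02 and 0.02 m and y of plate3 in the frame of dryer between -0.105 and 0.105 m and z of plate4 in the frame of dryer between 0.026 and 0.036 m and x of plate4 in the frame of dryer between -0.02 and 0.02 m and y of plate4 in the frame of dryer between -0.105 and 0.105 m and linear speed of each of plate0, plate1, plate2, plate3, plate4 below 0.03 m/s), for 0.2 s.
2. the hood sits on the deck over the rack (horizontal distance between hood and dryer below 0.009 m and z of hood in the frame of dryer below 0.034 m and angle between hood's own z axis and vertical below 0.05 rad and angle between the x axis of hood and the x axis of dryer, either way round below 0.08 rad), for 0.2 s.
3. the clamp arm is down on the hood (all of step 2 and value of joint clamp below 0.08 rad), for 0.2 s.
4. the small middle key is pressed (value of joint key_middle above 0.004 m and value of joint clamp below 0.08 rad), for 0.04 s.
5. the small far key is pressed (value of joint key_far above 0.004 m and value of joint clamp below 0.08 rad), for 0.04 s.
6. the large near key is pressed (value of joint key_near above 0.004 m and value of joint clamp below 0.08 rad), for 0.04 s.
At the end, for the whole second after the job is handed in: All plates on edge in grooves (lower edge within 6 mm of the floor, 0.25 rad of upright and square); hood rim within 4 mm of the deck, centred within 9 mm, square within 0.08 rad; clamp under 0.08 rad; keys up; all at rest (all of step 1 and all of step 3 and value of joint each of key_middle, key_far, key_near below 0.002 m and linear speed of hood below 0.03 m/s); the robot touches nothing.
It fails at once if a key is pressed while the clamp is still up (value of joint any of key_middle, key_far, key_near above 0.004 m and value of joint clamp above 0.3 rad).
It fails at once if two keys are pressed at the same time (value of joint each of key_middle, key_far above 0.004 m or value of joint each of key_middle, key_near above 0.004 m or value of joint each of key_far, key_near above 0.004 m).
It fails at once if a bystander is moved by more than 30 mm (distance of any of jar, vblock, flask from where it was at the start of the episode above 0.03 m).
Of plate0, plate1, plate2, plate3, plate4 only 3 to 5 are there at a start; the rules pass over those that are not, and their reading is None.
At some moment in a run one of hood may be knocked a few centimetres aside while the robot is not near it.
It also fails if it takes over 210 s, if anything falls off the work surface, if the arm or the gripper's body presses on something with over 40 N, if the wrist force passes 120 N, or if a joint passes its speed limit or range.

ROBOT

A 6-joint arm with a two-finger parallel gripper is mounted at the origin on the work surface. World frame = base frame: x ahead of the robot, y to its left, z up, the work surface at z = 0. Lengths are in mm, angles in degrees, forces in N, time in s.
With the tool pointing down it reaches from about 425 to 950 mm from the base axis. Payload 14.7 kg.
Tool frame: the origin (TCP) lies between the finger pads; the fingertips stand 25 mm ahead of it and the grasp point (between the pads) lies 6 mm ahead of it (finger_overhang is the x of the fingertips in the tool frame, in mm); x points along the fingers, y is the direction in which the jaws open and shut, and the axes are right-handed (so a half turn about x gives the same grasp; the last joint's range is limited). The gripper opens to 85 mm and grips with 20 to 120 N. Pads are 22 mm wide; open, the fingers measure 114 mm over their backs; the gripper's body (76 mm by 85 mm) begins 54 mm behind the grasp point. The pads swing forward as they close: fully open they stand 13 mm farther back than shut.
Start: joints at [-66.669, 27.513, 91.461, -0, 61.026, -2.67], TCP at [284.964, -584.199, 256.297] pointing down, gripper open.
Joint ranges: [-157.49, 157.49], [-46.99, 117.5], [13.45, 153.17], [-89.5, 269.5], [5.16, 153.95], [-167.48, 167.48]. Speed limits (degrees/s): [108.29, 108.29, 136.94, 172.46, 172.46, 172.46].

INTERFACE

Orientations are given as [roll, pitch, yaw] about the fixed x, y, z axes, in that order (R = Rz(yaw) Ry(pitch) Rx(roll)).
In Python, from station import get_obs, read_camera, hand_in, finger_overhang gives the robot as it stands. The module is installed in compiled form; this text tells all that it offers.
- The arm moves only by the tool servo_tool, never from a script. Its argument "deltas" is a list of rows, each an object with "delta_pos": the shift along the tool's x, y, z in cm, a list of three; "twist": the turn, a rotation vector about the tool's x, y, z in degrees, a list of three; "jaw": the finger opening in cm, from 0 to 8.54. A call has 1 to 10 rows; each row is the pose to reach, as a shift and turn from the pose commanded when the call began, along the tool's axes at that moment; what a row does not reach only later rows make up. A row lasts 1/8 s, in which the tool goes at most 62.5 mm and 10.7 degrees, less where a joint would pass 70% of its speed; a pose out of reach is approached as far as the arm can. A call with a gripper value outside its range is refused whole. The fingers move at their own pace and stop on an object; the grip force is fixed at half the most. Time passes only in rows, so rows that repeat a pose let the fingers close. It gives the time, the measured TCP pose, the force and the opening at its end, in the units of the state.
- get_obs(): the state, without advancing time (a new reading comes with each control period).
- read_camera(name): name is "scene" or "top" or "wrist"; returns a dict with "pixels" (420x560x3 uint8, red, green, blue), "camera_matrix" (3x3 intrinsics, pixels), "dist" ([k1, k2, p1, p2, k3] as OpenCV has them; the pictures are not rectified), "rvec" (rotation vector, rad) and "tvec" (3), from world to camera coordinates, as OpenCV has them. Camera axes: x right, y down, z forward; pixel columns grow to the right and rows downward; lengths in mm; the calibration is good to about 2 mm. A picture is of the moment at which its call begins. There is no depth.
- hand_in(): hands the job in, once; it reports no verdict.
The state is a dict: "t": time; "joint_positions": joint angles; "joint_velocities": joint speeds; "joint_torque": joint torques, N m; "eef_pos": TCP position; "tcp_rot": TCP orientation; "contact_force": force on the tool from outside, world axes, zero at the start; "wrist_torque": the same for the moment, N m; "grip_width": finger opening in mm.
Only numpy, scipy, OpenCV 4.12 (cv2) and the standard library are available. Lean on these libraries where they do the work, as an engineer would, in place of code of your own. Each camera call takes 0.05 s, during which the arm holds its last target.

## Working session

There is one attempt and no reset: what is moved stays moved. The work goes in short steps, Python scripts to look and compute and a tool call to move; the robot and the scene stay as the last step left them, time stands still between calls to the robot, and variables do not carry over. Pictures are saved under pics/ and viewed, and the job is handed in when it is done.

Besides the shell and the picture viewer there is one more tool, called after ">>>" as name(argument=value, ...) on one line, values as JSON. servo_tool: Moves the arm, as the interface text tells. Its arguments: {"type":"object","properties":{"deltas":{"type":"array"}},"required":["deltas"]}

```bash
mkdir -p pics; ls
cat > h.py <<'E'
import numpy as np,cv2
from station import *
def snap(n,f):
    c=read_camera(n); cv2.imwrite('pics/'+f,c['pixels'][:,:,::-1]); return c
def save(c,f):
    np.savez(f,**{k:np.array(v) for k,v in c.items()})
E
python3 - <<'E'
from h import *
for n in ['scene','top','wrist']:
    c=snap(n,n+'0.png'); save(c,n+'0.npz')
    R=cv2.Rodrigues(np.array(c['rvec'],float))[0]; print(n,-R.T@np.array(c['tvec']).ravel(),R[2],c['camera_matrix'][0],c['dist'])
o=get_obs();print(o)
print(finger_overhang)
E
```

```text
pics
scene [1158.88807395  852.03557354 1200.04556366] [-0.43013409 -0.5133246  -0.74261869] [497.69877059   0.         280.19977275] [-0.09922571  0.          0.          0.          0.        ]
top [ 237.95011328   83.09234627 1709.04410385] [ 1.69223607e-01 -5.13022301e-04 -9.85577550e-01] [498.94055175   0.         272.29286085] [-0.07307217  0.          0.          0.          0.        ]
wrist [ 359.21566693 -547.35348235  372.98099195] [-0.28834357 -0.13989326 -0.9472528 ] [307.25203379   0.         284.26475247] [-0.01801903  0.          0.          0.          0.        ]
{'t': 0.15, 'joint_positions': array([-6.66698673e+01,  2.75423550e+01,  9.14856788e+01, -1.34949544e-03,
        6.10251493e+01, -2.67030474e+00]), 'joint_velocities': array([ 0.14614068, -0.09550678, -0.08240674, -0.05749438,  0.07965804,
        0.05426735]), 'joint_torque': array([ 3.41905934e-04, -9.51152086e+01, -4.30462754e+01, -1.04183400e-04,
        8.07413366e-03,  7.12233899e-06]), 'eef_pos': array([ 284.84173132, -583.9471833 ,  255.80982532]), 'tcp_rot': array([-91.39928906,  89.94680385, 114.60180269]), 'contact_force': array([-0.03625351, -0.01970202, -0.11528947]), 'wrist_torque': array([ 0.00810184, -0.05064481, -0.06429736]), 'grip_width': 85.65673215045194}
25.0
```

View pics/scene0.png

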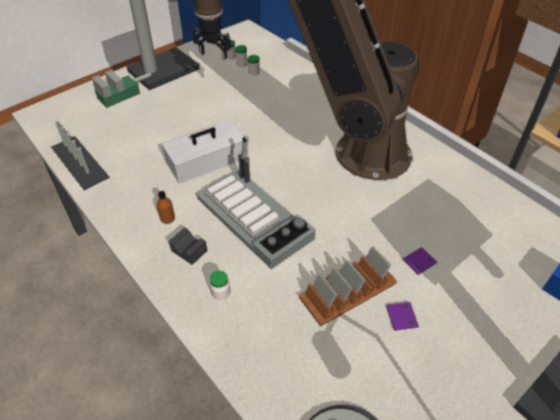

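View pics/top0.png

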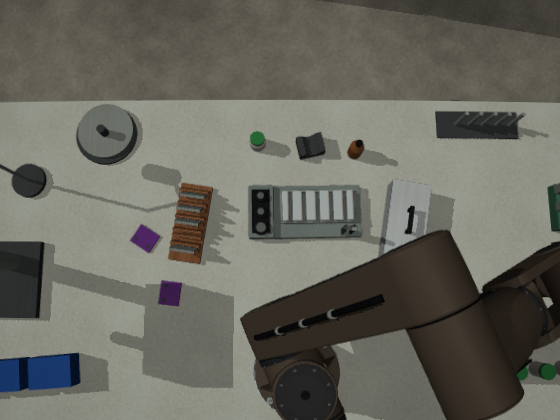

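View pics/wrist0.png

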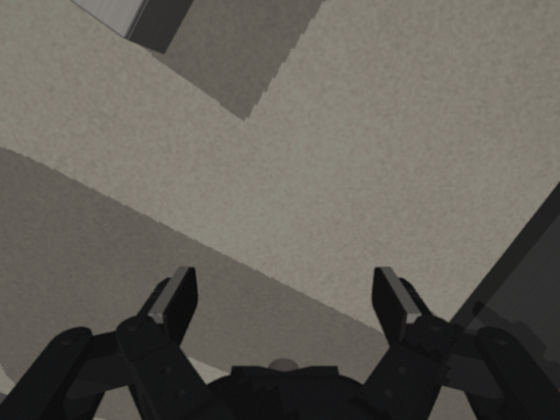

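The scene view shows the caddy at about (350,290), the dryer at (255,215) and the hood at (205,150). The top view shows the caddy at (190,225), the dryer at (305,212), the hood at (405,215) and purple decoys at (145,238) and (170,293). I'll zoom in next.

```bash
cat >> h.py <<'E'
def load(f):
    d=np.load(f); return {k:d[k] for k in d.files}
def ray(c,uv):
    uv=np.array(uv,float).reshape(-1,1,2)
    n=cv2.undistortPoints(uv,np.array(c['camera_matrix'],float),np.array(c['dist'],float)).reshape(-1,2)
    R=cv2.Rodrigues(np.array(c['rvec'],float))[0]; C=-R.T@np.array(c['tvec'],float).ravel()
    d=np.c_[n,np.ones(len(n))]@R
    return C,d
def onz(c,uv,z):
    C,d=ray(c,uv); s=(np.asarray(z)-C[2])/d[:,2]; return C+d*s[:,None]
def proj(c,P):
    return cv2.projectPoints(np.array(P,float).reshape(-1,1,3),np.array(c['rvec'],float),np.array(c['tvec'],float),np.array(c['camera_matrix'],float),np.array(c['dist'],float))[0].reshape(-1,2)
def crop(c,f,u0,v0,w,h,k):
    im=c['pixels'][v0:v0+h,u0:u0+w,::-1]; cv2.imwrite('pics/'+f,cv2.resize(im,None,fx=k,fy=k,interpolation=cv2.INTER_CUBIC))
E
python3 - <<'E'
from h import *
t=load('top0.npz'); s=load('scene0.npz')
crop(t,'t_caddy.png',120,175,110,100,6)
crop(t,'t_dry.png',240,170,200,100,4)
crop(s,'s_caddy.png',290,235,130,100,6)
crop(s,'s_dry.png',150,100,190,180,4) if 0 else crop(s,'s_dry.png',155,110,175,160,4)
E
```

```text
(no output)
```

View pics/t_caddy.png

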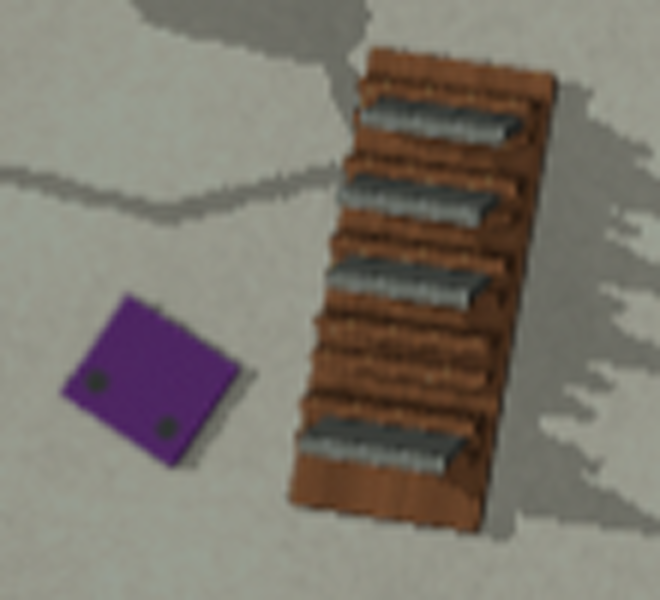

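View pics/t_dry.png

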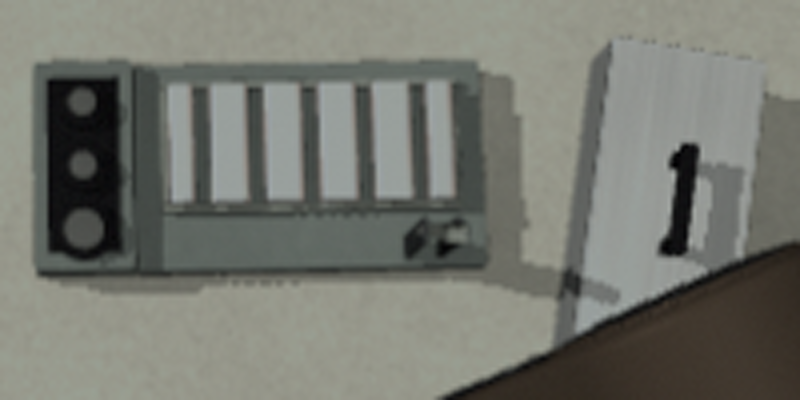

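View pics/s_caddy.png

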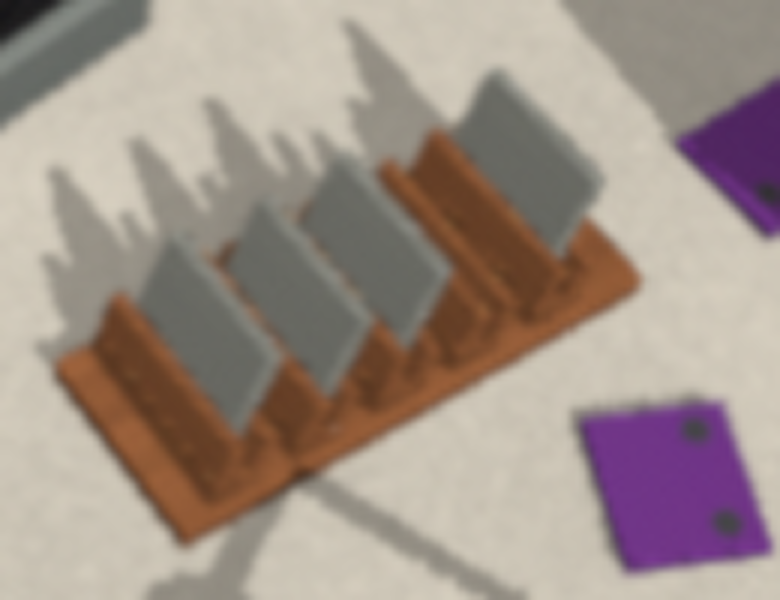

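View pics/s_dry.png

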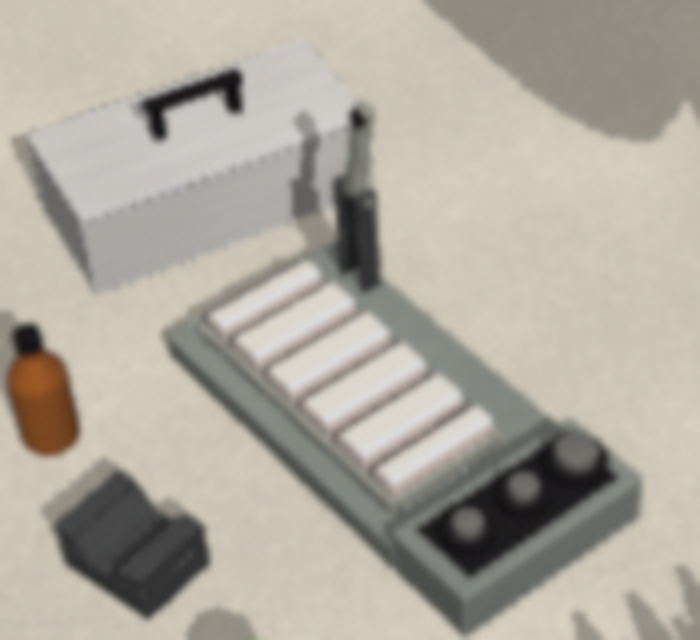

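Run:
```python
from h import *
t=load('top0.npz'); s=load('scene0.npz')
a=np.array([[372,48],[555,75],[480,530],[290,503]])/6+[120,175]-.4
for z in [0,10,20]:
    P=onz(t,a,z); print(z,P.round(1)[:,:2].tolist(), [np.linalg.norm(P[i]-P[(i+1)%4]).round(1) for i in range(4)])
b=np.array([[640,280],[185,545],[55,370]])/6+[290,235]-.4
for z in [0,10,20]:
    P=onz(s,b,z); print(z,P.round(1)[:,:2].tolist(), [np.linalg.norm(P[i]-P[(i+1)%3]).round(1) for i in range(2)])
# dryer outer corners, top
d=np.array([[36,65],[475,62],[487,268],[38,273]])/4+[240,170]-.4
for z in [0,30,50]:
    P=onz(t,d,z); print('dry',z,P.round(1)[:,:2].tolist(), [np.linalg.norm(P[i]-P[(i+1)%4]).round(1) for i in range(4)])
# rack bars: corners of white first and last at z=60
d=np.array([[166,83],[450,82],[453,202],[170,204]])/4+[240,170]-.4
P=onz(t,d,60); print('rack',P.round(1)[:,:2].tolist(), [np.linalg.norm(P[i]-P[(i+1)%4]).round(1) for i in range(4)])
k=np.array([[82,101],[84,165],[84,229]])/4+[240,170]-.4
P=onz(t,k,58);print('keys top',P.round(1)[:,:2].tolist(),[np.linalg.norm(P[i]-P[(i+1)%3]).round(1) for i in range(3)])
k=np.array([[468,524],[522,488],[577,451]])/4+[155,110]-.4
P=onz(s,k,58);print('keys scene',P.round(1)[:,:2].tolist())
# hood top corners z=90
d=np.array([[610,40],[765,65]])/4+[240,170]-.4
P=onz(t,d,90);print('hood',P.round(1).tolist(),np.linalg.norm(P[0]-P[1]))
d=np.array([[25,135],[90,220],[350,110],[305,42]])/4+[155,110]-.4
P=onz(s,d,90);print('hood s',P.round(1).tolist(),[np.linalg.norm(P[i]-P[(i+1)%4]).round(1) for i in range(4)])
h=np.array([[690,148],[675,250]])/4+[240,170]-.4
P=onz(t,h,131);print('handle t',P.round(1).tolist(),np.linalg.norm(P[0]-P[1]))
h=np.array([[145,107],[240,75]])/4+[155,110]-.4
P=onz(s,h,125);print('handle s',P.round(1).tolist(),np.linalg.norm(P[0]-P[1]))
```

```text
0 [[639.3, 401.8], [623.2, 293.8], [357.4, 330.6], [372.2, 440.2]] [np.float64(109.3), np.float64(268.4), np.float64(110.5), np.float64(269.8)]
10 [[636.9, 400.0], [621.0, 292.5], [356.7, 329.2], [371.5, 438.1]] [np.float64(108.6), np.float64(266.8), np.float64(109.9), np.float64(268.2)]
20 [[634.6, 398.1], [618.7, 291.3], [356.0, 327.7], [370.7, 436.0]] [np.float64(108.0), np.float64(265.3), np.float64(109.2), np.float64(266.6)]
0 [[365.2, 434.7], [634.8, 398.6], [618.1, 289.8]] [np.float64(272.0), np.float64(110.0)]
10 [[371.8, 438.2], [639.2, 402.4], [622.6, 294.5]] [np.float64(269.8), np.float64(109.1)]
20 [[378.4, 441.7], [643.5, 406.1], [627.1, 299.2]] [np.float64(267.5), np.float64(108.2)]
dry 0 [[628.0, 165.6], [632.1, -220.3], [449.7, -225.9], [444.4, 161.9]] [np.float64(385.9), np.float64(182.4), np.float64(387.8), np.float64(183.6)]
dry 30 [[621.2, 164.2], [625.1, -215.0], [446.0, -220.4], [440.8, 160.5]] [np.float64(379.2), np.float64(179.2), np.float64(381.0), np.float64(180.4)]
dry 50 [[616.6, 163.2], [620.5, -211.4], [443.5, -216.8], [438.4, 159.6]] [np.float64(374.7), np.float64(177.1), np.float64(376.5), np.float64(178.2)]
rack [[599.1, 52.7], [600.8, -187.9], [497.9, -187.9], [495.6, 49.4]] [np.float64(240.6), np.float64(102.9), np.float64(237.3), np.float64(103.5)]
keys top [[583.7, 123.6], [528.8, 121.5], [474.5, 121.2]] [np.float64(54.9), np.float64(54.3), np.float64(109.2)]
keys scene [[577.6, 119.0], [524.3, 117.8], [468.0, 116.4]]
hood [[630.7, -318.5, 90.0], [610.0, -448.8, 90.0]] 131.97153835410495
hood s [[614.9, -447.7, 90.0], [629.9, -315.5, 90.0], [376.6, -291.7, 90.0], [349.1, -397.3, 90.0]] [np.float64(133.0), np.float64(254.4), np.float64(109.1), np.float64(270.6)]
handle t [[531.4, -370.1, 131.0], [448.2, -354.2, 131.0]] 84.70871175581613
handle s [[533.5, -372.3, 125.0], [445.8, -356.0, 125.0]] 89.18224436552771
```

```bash
cat >> h.py <<'E'
from scipy.spatial.transform import Rotation as Ro
def pose(o=None):
    o=o or get_obs(); return np.array(o['eef_pos'],float),Ro.from_euler('xyz',o['tcp_rot'],degrees=True).as_matrix()
def axes(a,j):
    a=np.array(a,float);a/=np.linalg.norm(a); j=np.array(j,float); j-=a*(a@j); j/=np.linalg.norm(j)
    return np.c_[a,j,np.cross(a,j)]
def go(p,Rt,o=None):
    """print delta for world target TCP p and orientation matrix Rt"""
    p0,R0=pose(o)
    d=R0.T@(np.array(p,float)-p0)/10; w=Ro.from_matrix(R0.T@Rt).as_rotvec(degrees=True)
    print('delta_pos',d.round(2).tolist(),'twist',w.round(1).tolist(),'dist',np.linalg.norm(d).round(1),'rot',np.linalg.norm(w).round(1))
def yawdir(deg): return np.array([np.cos(np.radians(deg)),np.sin(np.radians(deg)),0])
def down(jyaw): return axes([0,0,-1],yawdir(jyaw))
def st():
    o=get_obs(); p,R=pose(o); print('t',round(o['t'],2),'p',p.round(1),'F',np.round(o['contact_force'],1),'w',round(o['grip_width'],1),'x',R[:,0].round(3),'y',R[:,1].round(3),'q',np.round(o['joint_positions'],1))
E
python3 - <<'E'
from h import *
t=load('top0.npz'); s=load('scene0.npz'); w=load('wrist0.npz')
p,R=pose(); C,_=ray(w,[[280,210]]); print(R.round(3)); print('cam in tool',R.T@(C-p), 'fwd',R.T@cv2.Rodrigues(w['rvec'])[0][2])
# plates top edge: robot-side top line endpoints (bottom of light strip?) in top crop
for n,q in {'p0':[[300,452],[443,468]],'p2':[[328,283],[468,303]],'p3':[[341,200],[483,222]],'p4':[[361,120],[505,142]]}.items():
    P=onz(t,np.array(q)/6+[120,175]-.4,90); print(n,P.round(1)[:,:2].tolist(),np.linalg.norm(P[0]-P[1]).round(1))
c=np.array([497,365.4]);ex=yawdir(-8)[:2];ey=yawdir(82)[:2]
for x in [-82,-36,56-46,56,102]: print(x,'top centre pred',c+ex*(x-24))
for z in [128,170,205]:
    print(z,onz(t,np.array([[452,235]])/4+[240,170]-.4,z)[0].round(1),onz(s,np.array([[362,108]])/4+[155,110]-.4,z)[0].round(1))
go([550,-250,350],down(114)); go([550,-50,400],down(100));
E
```

```text
[[-0.     0.438 -0.899]
 [ 0.001 -0.899 -0.438]
 [-1.    -0.001 -0.   ]]
cam in tool [-117.16897209   -0.39398758  -82.89113516] fwd [9.47245745e-01 2.06832070e-04 3.20508121e-01]
p0 [[392.9, 416.9], [384.6, 338.6]] 78.7
p2 [[485.9, 404.8], [475.1, 327.4]] 78.1
p3 [[532.2, 399.3], [520.1, 320.4]] 79.8
p4 [[577.3, 389.8], [565.0, 309.5]] 81.2
-82 top centre pred [392.03158471 380.1523487 ]
-36 top centre pred [437.58391588 373.75038606]
10 top centre pred [483.13624704 367.34842341]
56 top centre pred [528.6885782  360.94646077]
102 top centre pred [574.24090936 354.54449813]
128 [ 460.4 -175.3  128. ] [ 393.9 -248.1  128. ]
170 [ 454.5 -168.4  170. ] [ 423.9 -205.   170. ]
205 [ 449.6 -162.7  205. ] [ 448.9 -169.1  205. ]
delta_pos [-9.4, -18.4, -38.47] twist [-178.0, -0.1, -0.0] dist 43.7 rot 178.0
delta_pos [-14.38, -36.38, -47.24] twist [-164.0, -0.1, 0.0] dist 61.3 rot 164.0
```

Run:
```python
from h import *
go([560,-60,400],down(-90))
```

```text
delta_pos [-14.39, -35.04, -47.7] twist [26.0, 0.0, 0.1] dist 60.9 rot 26.0
```

>>> servo_tool(deltas=[{"delta_pos": [-8,-8.75,-12],"twist": [6.5,0,0],"jaw": 8.5},{"delta_pos": [-14.4,-17.5,-24],"twist": [13,0,0],"jaw": 8.5},{"delta_pos": [-14.4,-26,-36],"twist": [20,0,0],"jaw": 8.5},{"delta_pos": [-14.4,-35,-47.7],"twist": [26,0,0],"jaw": 6},{"delta_pos": [-14.4,-35,-47.7],"twist": [26,0,0],"jaw": 4},{"delta_pos": [-14.4,-35,-47.7],"twist": [26,0,0],"jaw": 3.2},{"delta_pos": [-14.4,-35,-47.7],"twist": [26,0,0],"jaw": 3.2},{"delta_pos": [-14.4,-35,-47.7],"twist": [26,0,0],"jaw": 3.2},{"delta_pos": [-14.4,-35,-47.7],"twist": [26,0,0],"jaw": 3.2},{"delta_pos": [-14.4,-35,-47.7],"twist": [26,0,0],"jaw": 3.2}])

```text
t: 1.4
eef_pos: [560.9, -58.2, 400.7]
tcp_rot: [-161.6, 90.0, 18.5]
contact_force: [0.4, -0.4, 0.7]
grip_width: 32.3
```

Run:
```python
from h import *
st(); c=snap('wrist','w1.png'); save(c,'w1.npz'); st()
```

```text
t 1.4 p [560.9 -58.2 400.7] F [ 0.4 -0.4  0.7] w 32.3 x [ 0.  0. -1.] y [ 0.001 -1.    -0.   ] q [-9.  13.8 91.6  0.  74.5 80.9]
t 1.45 p [563.3 -54.  401.5] F [-0.1  6.  -0.6] w 32.4 x [ 0.002  0.002 -1.   ] y [ 0.002 -1.    -0.002] q [-8.6 13.9 91.4  0.2 74.6 81.2]
```

View pics/w1.png

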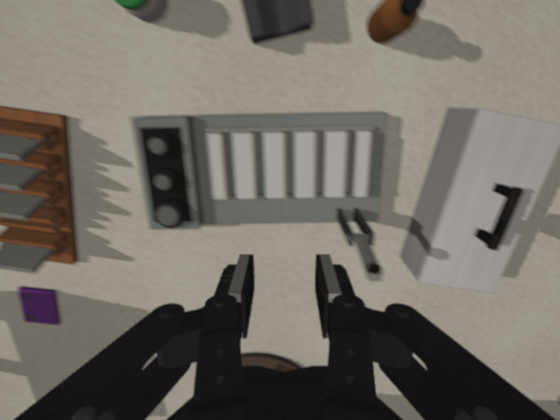

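The wrist view shows the whole dryer, with keys at (158,145), (163,181) and (168,214), the rack at x 207–372, y 130–200, the clamp at (360,235) and the hood at (490,200).

Run:
```python
from h import *
c=read_camera('wrist'); save(c,'w1.npz'); st()
for i in range(3): read_camera('wrist'); st()
crop(c,'w1d.png',120,95,280,185,2.8)
```

```text
t 1.5 p [562.1 -56.5 400.9] F [ 0.5 -0.7  1.1] w 31.9 x [ 0.001  0.001 -1.   ] y [ 0.004 -1.    -0.001] q [-8.9 13.9 91.5  0.1 74.5 80.9]
t 1.55 p [561.  -58.4 400.3] F [-1.3 -0.5 -0.2] w 32.0 x [ 0.  0. -1.] y [ 0.003 -1.    -0.   ] q [-9.  13.9 91.6  0.  74.5 80.8]
t 1.6 p [560.3 -59.7 400. ] F [-0.4 -0.4 -0.6] w 32.1 x [-0.001 -0.    -1.   ] y [ 0.002 -1.     0.   ] q [-9.2 13.8 91.7 -0.  74.5 80.7]
t 1.65 p [559.9 -60.6 399.9] F [-0.4  0.5 -0.2] w 32.0 x [-0.001 -0.    -1.   ] y [ 0.001 -1.     0.   ] q [-9.2 13.8 91.7 -0.  74.5 80.7]
```

View pics/w1d.png

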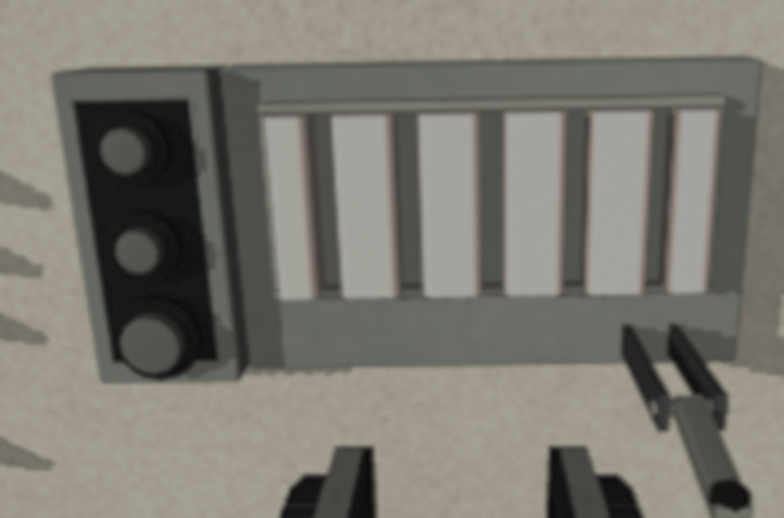

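Run:
```python
from h import *
for i in range(3): read_camera('wrist')
c=read_camera('wrist'); save(c,'w1.npz'); st()
im=c['pixels'].astype(int); g=im.min(2)
m=np.zeros(g.shape,np.uint8); m[130:205,205:385]=(g[130:205,205:385]>138)
n,l,sts,cen=cv2.connectedComponentsWithStats(m)
B=[]
for i in range(1,n):
    if sts[i,4]>300:
        r=cv2.minAreaRect(np.argwhere(l==i)[:,::-1].astype(np.float32)); P=onz(c,[cen[i]],60)[0]
        box=onz(c,cv2.boxPoints(r),60); e=[np.linalg.norm(box[k]-box[(k+1)%4]).round(1) for k in range(2)]
        B.append(P); print(cen[i].round(1),P.round(1),sts[i,4],e)
B=np.array(B)
k=np.array([[124,150],[138,250],[152,343]])/2.8+[120,95]
for z in [55,58,60]:
  P=onz(c,k-.3,z);print(P.round(1).tolist(),[np.linalg.norm(P[i]-P[(i+1)%3]).round(1) for i in range(3)])
# clamp tip (black end)
for z in [128,205,212]: print(z,onz(c,np.array([[730,495]])/2.8+[120,95],z)[0].round(1))
print(onz(c,np.array([[690,410]])/2.8+[120,95],128)[0].round(1))
```

```text
t 1.85 p [559.8 -61.5 400.1] F [0.3 0.6 0.2] w 31.9 x [-0. -0. -1.] y [-0.001 -1.     0.   ] q [-9.4 13.8 91.7 -0.  74.5 80.7]
[361.5 162.9] [ 556.8 -177.2   60. ] 784 [np.float64(99.2), np.float64(17.9)]
[273.8 164.7] [554.3 -45.4  60. ] 1195 [np.float64(26.9), np.float64(98.0)]
[304.  164.3] [554.8 -90.9  60. ] 1232 [np.float64(26.2), np.float64(98.7)]
[334.5 163.6] [ 555.7 -136.7   60. ] 1230 [np.float64(97.8), np.float64(27.9)]
[216.4 165.9] [552.7  41.   60. ] 717 [np.float64(16.6), np.float64(98.8)]
[243.4 165.6] [5.53e+02 3.00e-01 6.00e+01] 1173 [np.float64(26.9), np.float64(98.7)]
[[578.6, 118.9, 55.0], [523.5, 118.0, 55.0], [468.4, 116.6, 55.0]] [np.float64(55.1), np.float64(55.1), np.float64(110.2)]
[[579.0, 117.7, 58.0], [524.3, 116.8, 58.0], [469.5, 115.5, 58.0]] [np.float64(54.8), np.float64(54.8), np.float64(109.5)]
[[579.3, 116.9, 60.0], [524.8, 116.1, 60.0], [470.3, 114.7, 60.0]] [np.float64(54.5), np.float64(54.5), np.float64(109.1)]
128 [ 411.1 -200.3  128. ]
205 [ 456.9 -172.8  205. ]
212 [ 461.  -170.3  212. ]
[ 459.4 -175.5  128. ]
```

Run:
```python
from h import *
c=load('w1.npz'); g=c['pixels'].astype(int).min(2)
for u in [273,304,334]:
    print('w',u,g[125:210,u].tolist())
t=load('top0.npz');g=t['pixels'].astype(int).min(2)
for u in [310,324]: print('t',g[185:226,u].tolist())
for v in [[273,134],[273,200],[334,133],[334,200]]: print(v,onz(c,[v],60)[0].round(1))
for v in [[310,190],[310,220.5],[324,190],[324,220.5]]: print(v,onz(t,[v],60)[0].round(1))
```

```text
w 273 [99, 92, 90, 104, 111, 101, 89, 114, 145, 158, 159, 158, 158, 158, 158, 158, 158, 159, 157, 158, 158, 158, 158, 158, 158, 158, 158, 157, 158, 158, 158, 157, 158, 158, 158, 157, 158, 158, 158, 157, 158, 158, 157, 158, 158, 157, 158, 158, 158, 157, 158, 158, 158, 158, 158, 158, 158, 157, 158, 158, 158, 158, 158, 158, 158, 157, 157, 158, 157, 158, 157, 158, 150, 122, 103, 101, 102, 102, 102, 103, 102, 103, 102, 103, 103]
w 304 [100, 90, 100, 111, 108, 92, 106, 141, 157, 159, 159, 159, 159, 159, 159, 159, 158, 159, 158, 159, 158, 158, 158, 158, 158, 158, 158, 158, 159, 158, 158, 158, 158, 158, 158, 159, 158, 158, 159, 158, 158, 158, 159, 158, 158, 158, 158, 158, 159, 158, 158, 158, 159, 158, 158, 158, 158, 158, 158, 159, 158, 159, 158, 158, 159, 158, 159, 158, 158, 158, 158, 160, 154, 126, 106, 104, 104, 104, 104, 104, 105, 104, 104, 104, 103]
w 334 [95, 97, 109, 113, 100, 93, 123, 150, 159, 159, 160, 159, 159, 159, 159, 159, 158, 159, 159, 159, 159, 159, 159, 159, 159, 159, 159, 159, 159, 159, 159, 160, 159, 159, 159, 159, 159, 159, 160, 159, 160, 159, 159, 160, 159, 159, 159, 159, 159, 160, 160, 159, 159, 160, 160, 160, 160, 160, 160, 159, 159, 159, 159, 159, 159, 159, 159, 160, 160, 160, 161, 152, 117, 100, 102, 104, 105, 104, 105, 105, 105, 104, 104, 104, 103]
t [126, 99, 94, 93, 91, 116, 148, 153, 153, 153, 153, 153, 152, 153, 153, 152, 152, 154, 153, 153, 153, 154, 153, 153, 153, 153, 154, 153, 152, 153, 152, 153, 153, 153, 135, 94, 92, 92, 62, 84, 97]
t [122, 95, 97, 95, 97, 123, 153, 153, 152, 152, 152, 153, 153, 152, 153, 153, 153, 152, 153, 153, 154, 152, 153, 152, 153, 152, 152, 153, 152, 153, 153, 153, 153, 152, 129, 87, 83, 69, 81, 98, 99]
[273, 134] [599.4 -44.9  60. ]
[273, 200] [498.7 -43.5  60. ]
[334, 133] [ 600.7 -133.6   60. ]
[334, 200] [ 498.5 -138.7   60. ]
[310, 190] [600.6 -45.1  60. ]
[310, 220.5] [496.2 -44.   60. ]
[324, 190] [600.8 -92.5  60. ]
[324, 220.5] [496.3 -90.9  60. ]
```

```bash
cat >> h.py <<'E'
CC=np.array([497,365.4,0.]); EX=yawdir(-8); EY=yawdir(82); UZ=np.array([0,0,1.])
def caddy(i,back=0,dy=-2,up=62,tilt=0.35):
    x=[-82,-36,10,56,102][i]
    a=np.sin(tilt)*EX-np.cos(tilt)*UZ
    p=CC+EX*x+EY*dy+UZ*26-a*(up+back)
    return p,axes(a,EX)
DC=np.array([551,-68.2,0.]); DY=1.0
def rack(y,z,dx=0,dy=0):
    ex=yawdir(DY); ey=yawdir(DY+90)
    return DC+ex*dx+ey*(y+dy)+UZ*z, down(DY-90)
E
python3 - <<'E'
from h import *
p,R=caddy(0,90); print(p); go(p+np.array([0,0,60]),R)
E
```

```text
[363.90643823 382.08542512 168.78465235]
delta_pos [17.14, -44.33, 19.65] twist [-81.2, 14.4, 16.5] dist 51.4 rot 84.1
```

>>> servo_tool(deltas=[{"delta_pos": [0,-9,4],"twist": [-10,1.8,2],"jaw": 3.2},{"delta_pos": [2,-18,8],"twist": [-20,3.6,4.1],"jaw": 3.2},{"delta_pos": [5,-27,12],"twist": [-30,5.4,6.2],"jaw": 3.2},{"delta_pos": [9,-36,16],"twist": [-40,7.2,8.2],"jaw": 3.2},{"delta_pos": [13,-41,18],"twist": [-50,9,10.3],"jaw": 3.2},{"delta_pos": [17.1,-44.3,19.7],"twist": [-60,10.8,12.4],"jaw": 3.2},{"delta_pos": [17.1,-44.3,19.7],"twist": [-70,12.5,14.3],"jaw": 3.2},{"delta_pos": [17.1,-44.3,19.7],"twist": [-81.2,14.4,16.5],"jaw": 3.2},{"delta_pos": [17.1,-44.3,19.7],"twist": [-81.2,14.4,16.5],"jaw": 3.2},{"delta_pos": [17.1,-44.3,19.7],"twist": [-81.2,14.4,16.5],"jaw": 3.2}])

```text
t: 3.1
eef_pos: [362.7, 382.7, 228.4]
tcp_rot: [89.8, 70.0, -8.0]
contact_force: [0.5, 0.2, -0.4]
grip_width: 31.9
```

Run:
```python
from h import *
for i in range(6): c=read_camera('wrist')
c=snap('wrist','w2.png'); save(c,'w2.npz'); st()
p,R=caddy(0,40); go(p,R)
for i in [0,2,3,4]:
    for dy in (-42,38):
        # top edge ends centreline
        p,R=caddy(i,0,dy,70); print(i,proj(c,p).round(1))
```

```text
t 3.45 p [363.9 381.9 229.9] F [-0.4 -0.6 -0.1] w 32.1 x [ 0.341 -0.047 -0.939] y [ 0.93  -0.131  0.344] q [ 54.6  16.7 117.6 -28.5  39.7  83.8]
delta_pos [10.74, -2.11, -0.01] twist [-0.0, -0.1, -0.1] dist 10.9 rot 0.1
0 [[261.2 243.6]]
0 [[258.8 156.8]]
2 [[348.1 230. ]]
2 [[353.7 151.1]]
3 [[385.5 224.1]]
3 [[394.  148.7]]
4 [[419.5 218.7]]
4 [[430.2 146.6]]
```

View pics/w2.png

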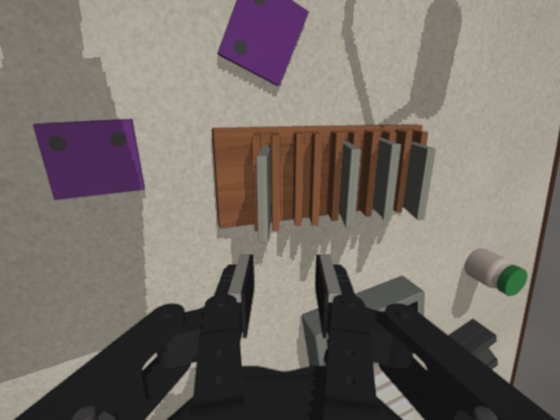

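Run:
```python
from h import *
c=load('w2.npz'); crop(c,'w2c.png',240,120,210,130,3.8)
```

```text
(no output)
```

View pics/w2c.png

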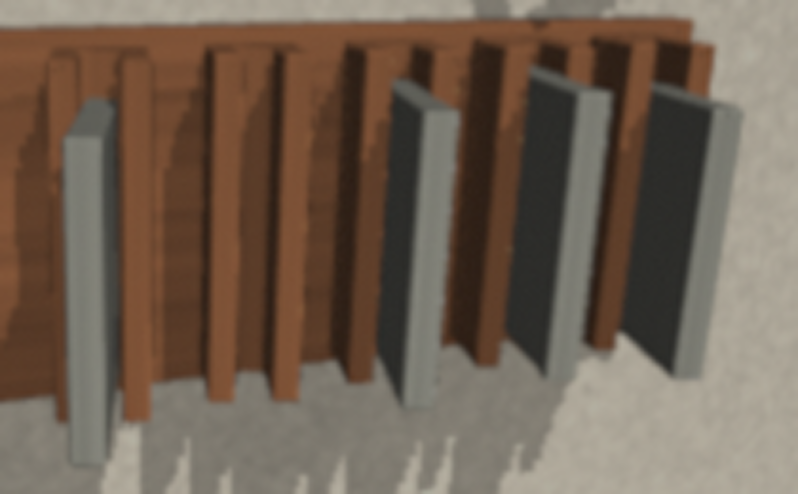

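```bash
sed -i 's/^CC=.*/CC=np.array([498.8,365.1,0.]); EX=yawdir(-8); EY=yawdir(82); UZ=np.array([0,0,1.])/' h.py
python3 - <<'E'
from h import *
st();p,R=caddy(0,40,-1); go(p,R)
p,R=caddy(0,0,-1); go(p,R)
E
```

```text
t 3.45 p [363.9 381.9 229.9] F [-0.4 -0.6 -0.1] w 32.1 x [ 0.341 -0.047 -0.939] y [ 0.93  -0.131  0.344] q [ 54.6  16.7 117.6 -28.5  39.7  83.8]
delta_pos [10.8, -1.94, -0.1] twist [-0.0, -0.1, -0.1] dist 11.0 rot 0.1
delta_pos [14.8, -1.95, -0.1] twist [-0.0, -0.1, -0.1] dist 14.9 rot 0.1
```

>>> servo_tool(deltas=[{"delta_pos": [4,-1.95,-0.1],"twist": [0,0,0],"jaw": 3.2},{"delta_pos": [8,-1.95,-0.1],"twist": [0,0,0],"jaw": 3.2},{"delta_pos": [10.8,-1.95,-0.1],"twist": [0,0,0],"jaw": 3.2},{"delta_pos": [12.5,-1.95,-0.1],"twist": [0,0,0],"jaw": 3.2},{"delta_pos": [14,-1.95,-0.1],"twist": [0,0,0],"jaw": 3.2},{"delta_pos": [14.8,-1.95,-0.1],"twist": [0,0,0],"jaw": 3.2},{"delta_pos": [14.8,-1.95,-0.1],"twist": [0,0,0],"jaw": 3.2},{"delta_pos": [14.8,-1.95,-0.1],"twist": [0,0,0],"jaw": 3.2}])

```text
t: 4.45
eef_pos: [395.7, 379.2, 84.2]
tcp_rot: [90.2, 69.9, -7.8]
contact_force: [-0.5, -0.6, 1.1]
grip_width: 31.9
```

Run:
```python
from h import *
st(); c=snap('wrist','w3.png')
```

```text
t 4.45 p [395.7 379.2  84.2] F [-0.5 -0.6  1.1] w 31.9 x [ 0.341 -0.046 -0.939] y [ 0.93  -0.129  0.344] q [ 51.3  32.  122.  -49.4  22.9 104.7]
```

View pics/w3.png

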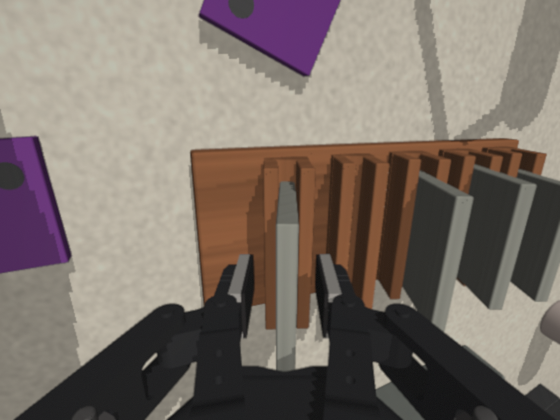

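The plate's top edge (u≈287) lies midway between the pads (250 and 322), so I'll close and lift.

>>> servo_tool(deltas=[{"delta_pos": [0,0,0],"twist": [0,0,0],"jaw": 0.3},{"delta_pos": [0,0,0],"twist": [0,0,0],"jaw": 0.3},{"delta_pos": [0,0,0],"twist": [0,0,0],"jaw": 0.3},{"delta_pos": [0,0,0],"twist": [0,0,0],"jaw": 0.3},{"delta_pos": [0,0,0],"twist": [0,0,0],"jaw": 0.3},{"delta_pos": [-1,0,0],"twist": [0,0,0],"jaw": 0.3},{"delta_pos": [-3,0,0],"twist": [0,0,0],"jaw": 0.3},{"delta_pos": [-6,0,0],"twist": [0,0,0],"jaw": 0.3},{"delta_pos": [-10,0,0],"twist": [0,0,0],"jaw": 0.3},{"delta_pos": [-12,0,0],"twist": [0,0,0],"jaw": 0.3}])

```text
t: 5.75
eef_pos: [354.1, 385.1, 198.0]
tcp_rot: [90.3, 69.9, -7.6]
contact_force: [0.9, -0.1, -3.6]
grip_width: 8.1
```

Run:
```python
from h import *
c=snap('wrist','w4.png');st()
p,R=rack(-46,220); go(p,R)
```

```text
t 5.8 p [354.2 385.6 199.6] F [0.9 1.4 0.7] w 8.1 x [ 0.342 -0.044 -0.939] y [ 0.93  -0.13   0.345] q [ 55.8  19.2 119.7 -31.6  36.   88.6]
delta_pos [7.03, 25.55, 46.8] twist [80.2, -14.4, -16.5] dist 53.8 rot 83.2
```

View pics/w4.png

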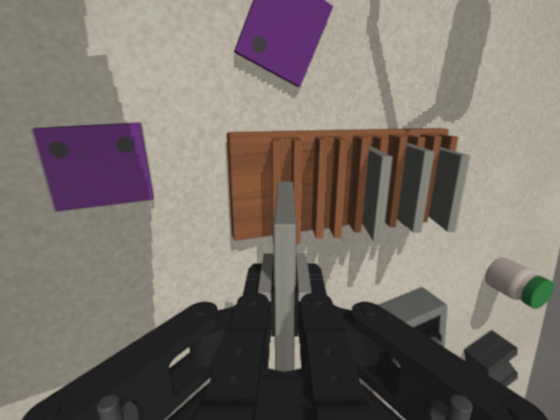

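Plate 0 is held at (285,230). Next I'll move it over groove y=-46.

>>> servo_tool(deltas=[{"delta_pos": [-2,3,6],"twist": [8,-1.4,-1.7],"jaw": 0.3},{"delta_pos": [-1,6,12],"twist": [16,-2.9,-3.3],"jaw": 0.3},{"delta_pos": [0,9,18],"twist": [24,-4.3,-5],"jaw": 0.3},{"delta_pos": [2,13,24],"twist": [33,-5.8,-6.7],"jaw": 0.3},{"delta_pos": [3,16,30],"twist": [42,-7.5,-8.6],"jaw": 0.3},{"delta_pos": [5,20,36],"twist": [51,-9.2,-10.5],"jaw": 0.3},{"delta_pos": [6,23,42],"twist": [60,-10.8,-12.4],"jaw": 0.3},{"delta_pos": [7,25.5,46.8],"twist": [70,-12.6,-14.4],"jaw": 0.3},{"delta_pos": [7,25.5,46.8],"twist": [80.2,-14.4,-16.5],"jaw": 0.3},{"delta_pos": [7,25.5,46.8],"twist": [80.2,-14.4,-16.5],"jaw": 0.3}])

```text
t: 7.05
eef_pos: [552.6, -118.8, 216.9]
tcp_rot: [60.9, 89.8, -118.5]
contact_force: [-0.4, 1.0, -3.8]
grip_width: 8.7
```

Run:
```python
from h import *
for i in range(6): c=read_camera('wrist')
c=snap('wrist','w5.png');save(c,'w5.npz');st()
p,R=rack(-46,150); go(p,R)
```

```text
t 7.4 p [ 551.2 -114.1  218. ] F [-0.3  0.4 -4. ] w 8.2 x [-0.001 -0.003 -1.   ] y [ 0.019 -1.     0.003] q [-14.7  23.1 105.3  -0.2  51.6  74.4]
delta_pos [6.8, -0.01, -0.07] twist [0.1, 0.1, -0.2] dist 6.8 rot 0.2
```

View pics/w5.png

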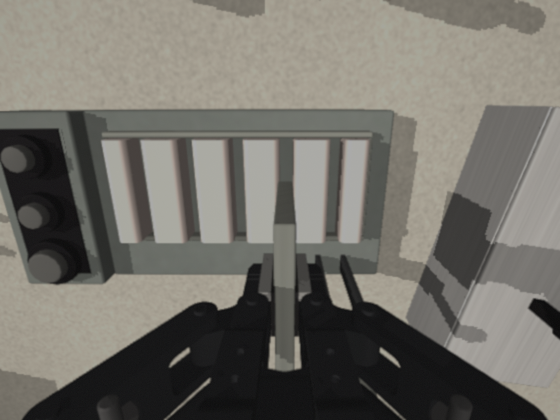

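Run:
```python
from h import *
c=load('w5.npz'); g=c['pixels'].astype(int).min(2)
for v in [145,160,175]: print(v,g[v,268:306].tolist())
print(g[205,268:306].tolist())
# plane z=60 crossing
for v in [150,165]:
    for u in [278,294]: print(onz(c,[[u,v]],60)[0].round(1))
print(onz(c,[[285,182]],156)[0].round(1), rack(-46,60)[0])
```

```text
145 [165, 165, 165, 165, 164, 158, 149, 135, 120, 106, 93, 80, 80, 82, 82, 82, 82, 82, 82, 82, 81, 81, 81, 80, 79, 99, 137, 157, 166, 170, 170, 169, 167, 166, 166, 166, 165, 165]
160 [165, 165, 164, 165, 164, 160, 151, 137, 121, 107, 94, 82, 82, 82, 83, 83, 82, 82, 81, 81, 81, 81, 82, 80, 79, 100, 139, 159, 166, 170, 170, 168, 166, 165, 165, 165, 165, 166]
175 [165, 165, 165, 165, 164, 161, 153, 139, 123, 109, 95, 81, 79, 82, 83, 83, 82, 83, 81, 81, 82, 82, 81, 81, 87, 112, 144, 161, 167, 170, 169, 168, 166, 165, 166, 165, 166, 165]
[163, 163, 164, 163, 164, 162, 148, 112, 79, 65, 64, 63, 64, 63, 65, 64, 64, 64, 64, 64, 63, 64, 64, 63, 61, 73, 115, 158, 169, 170, 168, 166, 165, 165, 166, 165, 165, 165]
[ 593.7 -107.8   60. ]
[ 594. -122.   60.]
[ 580.2 -107.9   60. ]
[ 580.5 -122.4   60. ]
[ 588.8 -113.6  156. ] [ 551.8028107  -114.19299398   60.        ]
```

>>> servo_tool(deltas=[{"delta_pos": [4,0,0],"twist": [0,0.1,-0.2],"jaw": 0.3},{"delta_pos": [7,0,0],"twist": [0,0.1,-0.2],"jaw": 0.3},{"delta_pos": [8.5,0,0],"twist": [0,0.1,-0.2],"jaw": 0.3},{"delta_pos": [9.5,0,0],"twist": [0,0.1,-0.2],"jaw": 0.3},{"delta_pos": [10.5,0,0],"twist": [0,0.1,-0.2],"jaw": 0.3},{"delta_pos": [11.3,0,0],"twist": [0,0.1,-0.2],"jaw": 0.3},{"delta_pos": [12,0,0],"twist": [0,0.1,-0.2],"jaw": 0.3},{"delta_pos": [12.4,0,0],"twist": [0,0.1,-0.2],"jaw": 0.3},{"delta_pos": [12.4,0,0],"twist": [0,0.1,-0.2],"jaw": 0.3}])

```text
t: 8.52
eef_pos: [551.3, -115.4, 93.8]
tcp_rot: [-108.6, 90.0, 72.3]
contact_force: [0.1, 0.3, -3.6]
grip_width: 8.2
```

Run:
```python
from h import *
c=snap('wrist','w6.png');st()
```

```text
t 8.57 p [ 551.5 -115.5   94. ] F [ 0.3  0.6 -2.5] w 8.1 x [ 0.001  0.001 -1.   ] y [ 0.017 -1.    -0.001] q [-1.490e+01  3.300e+01  1.107e+02  1.000e-01  3.630e+01  7.400e+01]
```

View pics/w6.png

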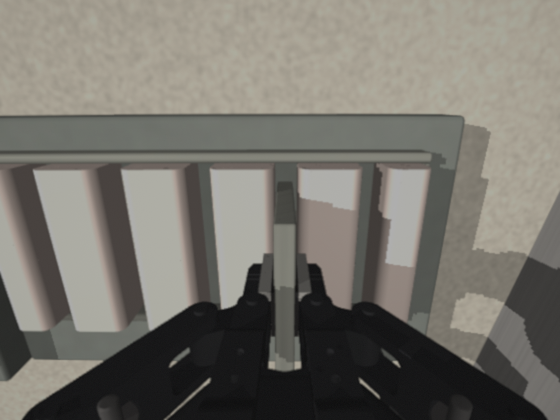

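The plate is in the groove at (285,185). I'll press lightly, then release.

>>> servo_tool(deltas=[{"delta_pos": [0.2,0,0],"twist": [0,0,0],"jaw": 0.3},{"delta_pos": [0.4,0,0],"twist": [0,0,0],"jaw": 0.3},{"delta_pos": [0.4,0,0],"twist": [0,0,0],"jaw": 0.3}])

```text
t: 8.95
eef_pos: [551.7, -115.6, 92.0]
tcp_rot: [-177.1, 89.9, 3.9]
contact_force: [-11.1, 0.9, 37.0]
grip_width: 8.6
```

>>> servo_tool(deltas=[{"delta_pos": [-0.2,0,0],"twist": [0,0,0],"jaw": 1.4},{"delta_pos": [-0.2,0,0],"twist": [0,0,0],"jaw": 2.6},{"delta_pos": [-0.2,0,0],"twist": [0,0,0],"jaw": 2.6},{"delta_pos": [-2,0,0],"twist": [0,0,0],"jaw": 2.6},{"delta_pos": [-5,0,0],"twist": [0,0,0],"jaw": 2.8},{"delta_pos": [-9,0,0],"twist": [0,0,0],"jaw": 3},{"delta_pos": [-13,0,0],"twist": [0,0,0],"jaw": 3}])

```text
t: 9.82
eef_pos: [551.2, -115.5, 222.3]
tcp_rot: [-152.5, 89.9, 28.5]
contact_force: [0.5, -0.0, -0.8]
grip_width: 30.0
```

Run:
```python
from h import *
for i in range(4): c=read_camera('wrist')
c=snap('wrist','w7.png');save(c,'w7.npz');st()
p,R=caddy(2,40,0); go(p+np.array([0,0,60]),R)
```

```text
t 10.07 p [ 551.2 -115.5  220.3] F [-0.1 -0.4 -0.4] w 30.3 x [ 0.001  0.001 -1.   ] y [ 0.017 -1.    -0.   ] q [-1.490e+01  2.290e+01  1.053e+02  1.000e-01  5.180e+01  7.400e+01]
delta_pos [3.87, -48.53, 6.88] twist [-80.1, 14.1, 16.6] dist 49.2 rot 83.0
```

View pics/w7.png

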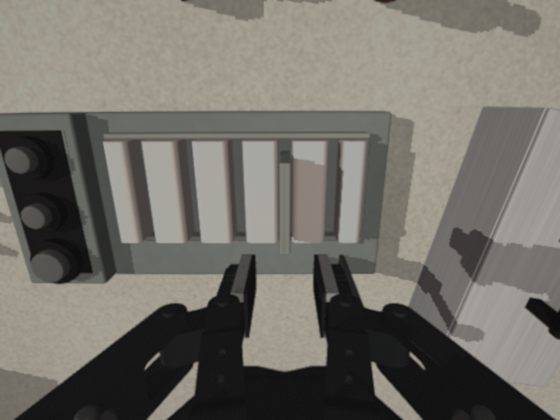

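Plate 0 stands upright in groove -46, at (285,155–250). Next is the plate in pocket 2.

>>> servo_tool(deltas=[{"delta_pos": [0,-6,1],"twist": [-8,1.4,1.7],"jaw": 3},{"delta_pos": [0,-12,2],"twist": [-16,2.8,3.3],"jaw": 3},{"delta_pos": [0,-18,3],"twist": [-26,4.6,5.4],"jaw": 3},{"delta_pos": [0,-24,4],"twist": [-36,6.3,7.5],"jaw": 3},{"delta_pos": [0,-30,5],"twist": [-46,8.1,9.5],"jaw": 3},{"delta_pos": [0,-36,6],"twist": [-56,9.9,11.6],"jaw": 3},{"delta_pos": [1,-42,6.5],"twist": [-65,11.5,13.5],"jaw": 3},{"delta_pos": [2,-48.5,6.9],"twist": [-75,13.2,15.5],"jaw": 3},{"delta_pos": [3.9,-48.5,6.9],"twist": [-80.1,14.1,16.6],"jaw": 3},{"delta_pos": [3.9,-48.5,6.9],"twist": [-80.1,14.1,16.6],"jaw": 3}])

```text
t: 11.32
eef_pos: [472.2, 367.6, 178.8]
tcp_rot: [89.3, 70.1, -8.6]
contact_force: [0.5, -0.9, -0.4]
grip_width: 30.3
```

Run:
```python
from h import *
for i in range(5): c=read_camera('wrist')
st()
p,R=caddy(2,40,0); go(p,R)
p,R=caddy(2,0,0); go(p,R)
```

```text
t 11.57 p [474.8 367.7 182. ] F [ 0.3 -0.4  0.2] w 30.0 x [ 0.34  -0.048 -0.939] y [ 0.93  -0.134  0.343] q [ 43.8  24.7 113.2 -29.8  32.9  75.9]
delta_pos [5.62, -2.14, -0.08] twist [-0.2, 0.0, -0.0] dist 6.0 rot 0.2
delta_pos [9.62, -2.14, -0.08] twist [-0.2, 0.0, -0.0] dist 9.9 rot 0.2
```

>>> servo_tool(deltas=[{"delta_pos": [2,-2.15,-0.1],"twist": [-0.2,0,0],"jaw": 3},{"delta_pos": [4.5,-2.15,-0.1],"twist": [-0.2,0,0],"jaw": 3},{"delta_pos": [6.5,-2.15,-0.1],"twist": [-0.2,0,0],"jaw": 3},{"delta_pos": [8.5,-2.15,-0.1],"twist": [-0.2,0,0],"jaw": 3},{"delta_pos": [9.6,-2.15,-0.1],"twist": [-0.2,0,0],"jaw": 3},{"delta_pos": [9.6,-2.15,-0.1],"twist": [-0.2,0,0],"jaw": 3},{"delta_pos": [9.6,-2.15,-0.1],"twist": [-0.2,0,0],"jaw": 3}])

```text
t: 12.45
eef_pos: [487.0, 367.5, 84.4]
tcp_rot: [89.9, 69.9, -8.0]
contact_force: [0.3, -1.0, 0.3]
grip_width: 30.0
```

Run:
```python
from h import *
c=snap('wrist','w8.png');st()
```

```text
t 12.5 p [487.  367.7  84.5] F [ 0.  -0.  -0.1] w 30.0 x [ 0.34  -0.048 -0.939] y [ 0.93  -0.128  0.344] q [ 42.9  34.3 115.5 -43.   23.   89.7]
```

View pics/w8.png

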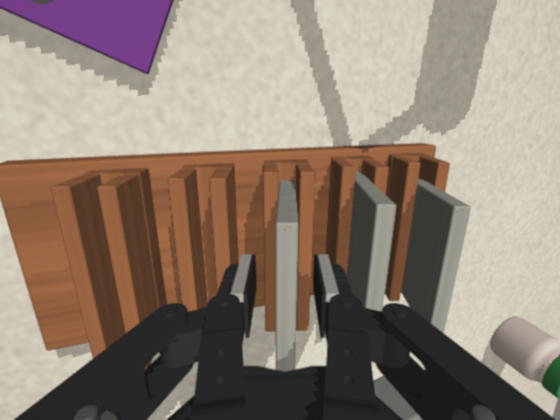

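The plate is centred between the pads at u≈286.

>>> servo_tool(deltas=[{"delta_pos": [0,0,0],"twist": [0,0,0],"jaw": 0.3},{"delta_pos": [0,0,0],"twist": [0,0,0],"jaw": 0.3},{"delta_pos": [0,0,0],"twist": [0,0,0],"jaw": 0.3},{"delta_pos": [0,0,0],"twist": [0,0,0],"jaw": 0.3},{"delta_pos": [0,0,0],"twist": [0,0,0],"jaw": 0.3},{"delta_pos": [-1,0,0],"twist": [0,0,0],"jaw": 0.3},{"delta_pos": [-3,0,0],"twist": [0,0,0],"jaw": 0.3},{"delta_pos": [-6,0,0],"twist": [0,0,0],"jaw": 0.3},{"delta_pos": [-10,0,0],"twist": [0,0,0],"jaw": 0.3},{"delta_pos": [-12,0,0],"twist": [0,0,0],"jaw": 0.3}])

```text
t: 13.75
eef_pos: [445.5, 373.6, 198.3]
tcp_rot: [90.0, 69.9, -7.8]
contact_force: [0.7, 0.7, -2.8]
grip_width: 8.1
```

Run:
```python
from h import *
st()
p,R=rack(0,220); go(p,R)
```

```text
t 13.75 p [445.5 373.6 198.3] F [ 0.7  0.7 -2.8] w 8.1 x [ 0.34  -0.047 -0.939] y [ 0.93  -0.128  0.343] q [ 46.6  22.3 114.3 -29.2  34.9  77.3]
delta_pos [3.62, 16.22, 42.33] twist [80.3, -14.2, -16.6] dist 45.5 rot 83.2
```

>>> servo_tool(deltas=[{"delta_pos": [-2,2,5],"twist": [8,-1.4,-1.7],"jaw": 0.3},{"delta_pos": [-2,4,10],"twist": [16,-2.9,-3.3],"jaw": 0.3},{"delta_pos": [-1,6,15],"twist": [24,-4.3,-5],"jaw": 0.3},{"delta_pos": [0,8,21],"twist": [33,-5.8,-6.8],"jaw": 0.3},{"delta_pos": [1,10,26],"twist": [42,-7.5,-8.7],"jaw": 0.3},{"delta_pos": [2,12,32],"twist": [51,-9.1,-10.5],"jaw": 0.3},{"delta_pos": [3,14,37],"twist": [60,-10.7,-12.4],"jaw": 0.3},{"delta_pos": [3.6,16.2,42.3],"twist": [70,-12.4,-14.5],"jaw": 0.3},{"delta_pos": [3.6,16.2,42.3],"twist": [80.3,-14.2,-16.6],"jaw": 0.3},{"delta_pos": [3.6,16.2,42.3],"twist": [80.3,-14.2,-16.6],"jaw": 0.3}])

```text
t: 15.0
eef_pos: [551.3, -69.1, 218.5]
tcp_rot: [40.4, 89.9, -138.7]
contact_force: [-0.4, -0.1, -2.8]
grip_width: 8.2
```

```bash
cat >> h.py <<'E'
def groove(c,f):
    g=c['pixels'].astype(int).min(2); print('gap',np.where(g[150,262:310]<100)[0]+262)
    cv2.imwrite('pics/'+f,c['pixels'][:,:,::-1])
E
python3 - <<'E'
from h import *
for i in range(8): c=read_camera('wrist')
groove(c,'w9.png');save(c,'w9.npz');st()
p,R=rack(0,95); go(p,R)
E
```

```text
gap [280 281 282 283 284 285 286 287 288 289 290 291 292 293]
t 15.4 p [551.1 -67.5 218.9] F [ 0.3 -0.3 -3.4] w 8.1 x [-0.    -0.001 -1.   ] y [ 0.019 -1.     0.001] q [-1.010e+01  2.240e+01  1.063e+02 -1.000e-01  5.130e+01  7.890e+01]
delta_pos [12.39, 0.05, 0.01] twist [0.1, 0.0, -0.1] dist 12.4 rot 0.1
```

View pics/w9.png

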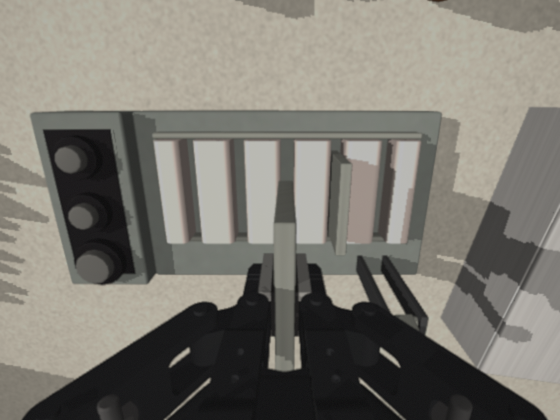

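The plate (u≈285) is lined up with the middle groove (280–293), so I'll lower it.

>>> servo_tool(deltas=[{"delta_pos": [4,0.05,0],"twist": [0,0,0],"jaw": 0.3},{"delta_pos": [7,0.05,0],"twist": [0,0,0],"jaw": 0.3},{"delta_pos": [8.5,0.05,0],"twist": [0,0,0],"jaw": 0.3},{"delta_pos": [9.5,0.05,0],"twist": [0,0,0],"jaw": 0.3},{"delta_pos": [10.5,0.05,0],"twist": [0,0,0],"jaw": 0.3},{"delta_pos": [11.5,0.05,0],"twist": [0,0,0],"jaw": 0.3},{"delta_pos": [12.2,0.05,0],"twist": [0,0,0],"jaw": 0.3},{"delta_pos": [12.6,0.05,0],"twist": [0,0,0],"jaw": 0.3},{"delta_pos": [12.8,0.05,0],"twist": [0,0,0],"jaw": 0.3},{"delta_pos": [12.8,0.05,0],"twist": [0,0,0],"jaw": 0.3}])

```text
t: 16.65
eef_pos: [551.1, -68.9, 92.3]
tcp_rot: [85.2, 89.9, -93.8]
contact_force: [-10.4, 0.3, 28.8]
grip_width: 7.8
```

>>> servo_tool(deltas=[{"delta_pos": [-0.2,0,0],"twist": [0,0,0],"jaw": 1.4},{"delta_pos": [-0.2,0,0],"twist": [0,0,0],"jaw": 2.6},{"delta_pos": [-0.2,0,0],"twist": [0,0,0],"jaw": 2.6},{"delta_pos": [-2,0,0],"twist": [0,0,0],"jaw": 2.6},{"delta_pos": [-5,0,0],"twist": [0,0,0],"jaw": 2.8},{"delta_pos": [-9,0,0],"twist": [0,0,0],"jaw": 3},{"delta_pos": [-13,0,0],"twist": [0,0,0],"jaw": 3}])

```text
t: 17.52
eef_pos: [551.0, -68.7, 221.7]
tcp_rot: [38.2, 89.9, -140.9]
contact_force: [0.8, -0.5, 0.2]
grip_width: 29.8
```

Run:
```python
from h import *
for i in range(4): c=read_camera('wrist')
st()
p,R=caddy(3,40,1); go(p+np.array([0,0,60]),R)
```

```text
t 17.73 p [551.5 -68.8 221.1] F [-0.4 -0.4 -1.1] w 29.8 x [ 0.001 -0.001 -1.   ] y [ 0.017 -1.     0.001] q [-1.020e+01  2.230e+01  1.061e+02 -1.000e-01  5.150e+01  7.890e+01]
delta_pos [3.87, -43.25, 2.46] twist [-80.2, 14.2, 16.5] dist 43.5 rot 83.1
```

>>> servo_tool(deltas=[{"delta_pos": [0,-5,0.3],"twist": [-8,1.4,1.7],"jaw": 3},{"delta_pos": [0,-10,0.6],"twist": [-16,2.8,3.3],"jaw": 3},{"delta_pos": [0,-15,0.9],"twist": [-26,4.6,5.4],"jaw": 3},{"delta_pos": [0,-21,1.2],"twist": [-36,6.3,7.5],"jaw": 3},{"delta_pos": [0,-27,1.5],"twist": [-46,8.1,9.5],"jaw": 3},{"delta_pos": [0,-33,1.8],"twist": [-56,9.9,11.6],"jaw": 3},{"delta_pos": [1,-38,2.1],"twist": [-65,11.5,13.5],"jaw": 3},{"delta_pos": [2,-43.3,2.5],"twist": [-75,13.2,15.5],"jaw": 3},{"delta_pos": [3.9,-43.3,2.5],"twist": [-80.2,14.2,16.5],"jaw": 3},{"delta_pos": [3.9,-43.3,2.5],"twist": [-80.2,14.2,16.5],"jaw": 3}])

```text
t: 18.98
eef_pos: [517.0, 363.0, 178.4]
tcp_rot: [89.3, 70.2, -8.5]
contact_force: [-0.3, -0.5, 0.4]
grip_width: 29.9
```

Run:
```python
from h import *
for i in range(6): c=read_camera('wrist')
st()
p,R=caddy(3,0,1); go(p,R)
```

```text
t 19.27 p [519.7 363.4 182. ] F [-0.3  1.2  0.6] w 29.7 x [ 0.339 -0.047 -0.94 ] y [ 0.93  -0.132  0.342] q [ 40.2  26.6 109.5 -27.7  33.3  70.2]
delta_pos [9.66, -2.05, 0.03] twist [-0.1, -0.0, 0.0] dist 9.9 rot 0.1
```

>>> servo_tool(deltas=[{"delta_pos": [2,-2.05,0],"twist": [0,0,0],"jaw": 3},{"delta_pos": [4.5,-2.05,0],"twist": [0,0,0],"jaw": 3},{"delta_pos": [6.5,-2.05,0],"twist": [0,0,0],"jaw": 3},{"delta_pos": [8.5,-2.05,0],"twist": [0,0,0],"jaw": 3},{"delta_pos": [9.65,-2.05,0],"twist": [0,0,0],"jaw": 3},{"delta_pos": [9.65,-2.05,0],"twist": [0,0,0],"jaw": 3},{"delta_pos": [9.65,-2.05,0],"twist": [0,0,0],"jaw": 3}])

```text
t: 20.15
eef_pos: [532.8, 362.0, 84.2]
tcp_rot: [90.1, 70.0, -7.9]
contact_force: [-0.7, -0.2, -0.7]
grip_width: 30.0
```

Run:
```python
from h import *
c=snap('wrist','w10.png');st()
```

```text
t 20.2 p [532.8 362.1  84.4] F [-0.3  0.4 -0.2] w 29.8 x [ 0.339 -0.047 -0.94 ] y [ 0.93  -0.13   0.342] q [ 39.2  35.7 111.7 -38.9  23.5  82. ]
```

View pics/w10.png

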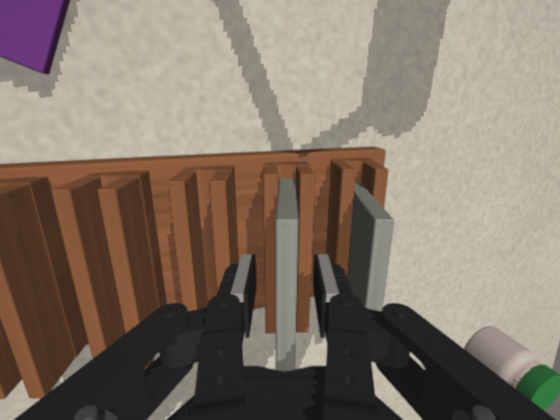

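The plate in pocket 3 is centred (u≈286).

>>> servo_tool(deltas=[{"delta_pos": [0,0,0],"twist": [0,0,0],"jaw": 0.3},{"delta_pos": [0,0,0],"twist": [0,0,0],"jaw": 0.3},{"delta_pos": [0,0,0],"twist": [0,0,0],"jaw": 0.3},{"delta_pos": [0,0,0],"twist": [0,0,0],"jaw": 0.3},{"delta_pos": [0,0,0],"twist": [0,0,0],"jaw": 0.3},{"delta_pos": [-1,0,0],"twist": [0,0,0],"jaw": 0.3},{"delta_pos": [-3,0,0],"twist": [0,0,0],"jaw": 0.3},{"delta_pos": [-6,0,0],"twist": [0,0,0],"jaw": 0.3},{"delta_pos": [-10,0,0],"twist": [0,0,0],"jaw": 0.3},{"delta_pos": [-12,0,0],"twist": [0,0,0],"jaw": 0.3}])

```text
t: 21.45
eef_pos: [491.6, 367.9, 198.1]
tcp_rot: [90.2, 70.0, -7.7]
contact_force: [1.9, 0.3, -3.6]
grip_width: 8.2
```

Run:
```python
from h import *
st()
p,R=rack(46,220); go(p,R)
```

```text
t 21.45 p [491.6 367.9 198.1] F [ 1.9  0.3 -3.6] w 8.2 x [ 0.339 -0.046 -0.94 ] y [ 0.93  -0.13   0.343] q [ 42.5  24.2 111.  -27.4  34.9  71.8]
delta_pos [1.73, 11.28, 37.82] twist [80.2, -14.2, -16.5] dist 39.5 rot 83.1
```

>>> servo_tool(deltas=[{"delta_pos": [-2,1.5,5],"twist": [8,-1.4,-1.7],"jaw": 0.3},{"delta_pos": [-2,3,10],"twist": [16,-2.9,-3.3],"jaw": 0.3},{"delta_pos": [-1.5,4.5,15],"twist": [24,-4.3,-5],"jaw": 0.3},{"delta_pos": [-1,6,20],"twist": [33,-5.8,-6.8],"jaw": 0.3},{"delta_pos": [0,7.5,25],"twist": [42,-7.5,-8.7],"jaw": 0.3},{"delta_pos": [0.5,9,30],"twist": [51,-9.1,-10.5],"jaw": 0.3},{"delta_pos": [1,10.5,34],"twist": [60,-10.7,-12.4],"jaw": 0.3},{"delta_pos": [1.7,11.3,37.8],"twist": [70,-12.4,-14.5],"jaw": 0.3},{"delta_pos": [1.7,11.3,37.8],"twist": [80.2,-14.2,-16.5],"jaw": 0.3},{"delta_pos": [1.7,11.3,37.8],"twist": [80.2,-14.2,-16.5],"jaw": 0.3}])

```text
t: 22.7
eef_pos: [550.7, -23.3, 218.4]
tcp_rot: [42.4, 89.9, -136.7]
contact_force: [-0.2, 0.2, -3.9]
grip_width: 8.2
```

Run:
```python
from h import *
for i in range(8): c=read_camera('wrist')
groove(c,'w11.png');st()
p,R=rack(46,95); go(p,R)
```

```text
gap [280 281 282 283 284 285 286 287 288 289 290 291 292]
t 23.1 p [550.5 -21.8 219.2] F [-0.2 -0.4 -3.7] w 8.4 x [-0.    -0.001 -1.   ] y [ 0.019 -1.     0.001] q [-5.400e+00  2.210e+01  1.068e+02 -1.000e-01  5.110e+01  8.360e+01]
delta_pos [12.42, 0.02, 0.03] twist [0.1, 0.0, -0.1] dist 12.4 rot 0.1
```

View pics/w11.png

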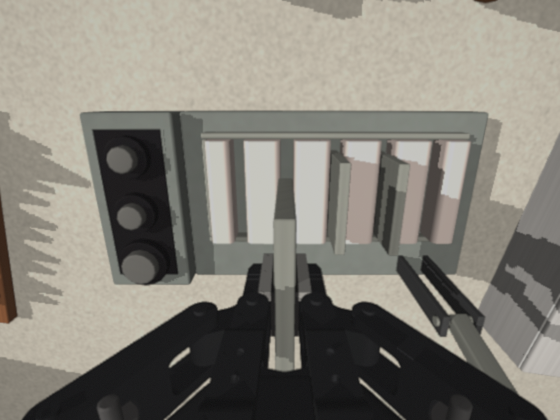

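This plate lines up with groove +46 (gap 280–292), and the two placed plates stand upright.

>>> servo_tool(deltas=[{"delta_pos": [4,0.05,0],"twist": [0,0,0],"jaw": 0.3},{"delta_pos": [7,0.05,0],"twist": [0,0,0],"jaw": 0.3},{"delta_pos": [8.5,0.05,0],"twist": [0,0,0],"jaw": 0.3},{"delta_pos": [9.5,0.05,0],"twist": [0,0,0],"jaw": 0.3},{"delta_pos": [10.5,0.05,0],"twist": [0,0,0],"jaw": 0.3},{"delta_pos": [11.5,0.05,0],"twist": [0,0,0],"jaw": 0.3},{"delta_pos": [12.2,0.05,0],"twist": [0,0,0],"jaw": 0.3},{"delta_pos": [12.6,0.05,0],"twist": [0,0,0],"jaw": 0.3},{"delta_pos": [12.8,0.05,0],"twist": [0,0,0],"jaw": 0.3},{"delta_pos": [12.8,0.05,0],"twist": [0,0,0],"jaw": 0.3}])

```text
t: 24.35
eef_pos: [550.5, -23.0, 92.2]
tcp_rot: [73.0, 89.9, -106.0]
contact_force: [-7.0, 0.1, 20.3]
grip_width: 8.2
```

>>> servo_tool(deltas=[{"delta_pos": [-0.2,0,0],"twist": [0,0,0],"jaw": 1.4},{"delta_pos": [-0.2,0,0],"twist": [0,0,0],"jaw": 2.6},{"delta_pos": [-0.2,0,0],"twist": [0,0,0],"jaw": 2.6},{"delta_pos": [-2,0,0],"twist": [0,0,0],"jaw": 2.6},{"delta_pos": [-5,0,0],"twist": [0,0,0],"jaw": 2.8},{"delta_pos": [-9,0,0],"twist": [0,0,0],"jaw": 3},{"delta_pos": [-13,0,0],"twist": [0,0,0],"jaw": 3}])

```text
t: 25.22
eef_pos: [550.4, -22.8, 222.1]
tcp_rot: [39.2, 89.9, -139.9]
contact_force: [0.1, -0.2, 0.3]
grip_width: 30.1
```

Run:
```python
from h import *
for i in range(4): c=read_camera('wrist')
st()
p,R=caddy(4,40,-3); go(p+np.array([0,0,60]),R)
```

```text
t 25.43 p [550.9 -22.9 221.5] F [-1.3  0.6 -0.3] w 30.1 x [ 0.001 -0.001 -1.   ] y [ 0.017 -1.     0.001] q [-5.500e+00  2.190e+01  1.067e+02 -1.000e-01  5.130e+01  8.360e+01]
delta_pos [3.93, -37.54, -2.01] twist [-80.2, 14.2, 16.5] dist 37.8 rot 83.1
```

>>> servo_tool(deltas=[{"delta_pos": [0,-4,-0.2],"twist": [-8,1.4,1.7],"jaw": 3},{"delta_pos": [0,-9,-0.5],"twist": [-16,2.8,3.3],"jaw": 3},{"delta_pos": [0,-14,-0.8],"twist": [-26,4.6,5.4],"jaw": 3},{"delta_pos": [0,-19,-1],"twist": [-36,6.3,7.5],"jaw": 3},{"delta_pos": [0,-24,-1.2],"twist": [-46,8.1,9.5],"jaw": 3},{"delta_pos": [0,-29,-1.5],"twist": [-56,9.9,11.6],"jaw": 3},{"delta_pos": [1,-33,-1.8],"twist": [-65,11.5,13.5],"jaw": 3},{"delta_pos": [2,-37.5,-2],"twist": [-75,13.2,15.5],"jaw": 3},{"delta_pos": [3.9,-37.5,-2],"twist": [-80.2,14.2,16.5],"jaw": 3},{"delta_pos": [3.9,-37.5,-2],"twist": [-80.2,14.2,16.5],"jaw": 3}])

```text
t: 26.68
eef_pos: [562.4, 351.6, 178.6]
tcp_rot: [89.4, 70.2, -8.5]
contact_force: [0.2, -0.5, 0.2]
grip_width: 29.8
```

Run:
```python
from h import *
for i in range(6): c=read_camera('wrist')
st()
p,R=caddy(4,0,-3); go(p,R)
```

```text
t 26.98 p [564.9 352.1 182.4] F [ 0.1 -0.   0.5] w 30.0 x [ 0.339 -0.047 -0.94 ] y [ 0.93  -0.132  0.342] q [ 36.5  28.4 106.  -25.6  33.7  64.5]
delta_pos [9.68, -2.1, -0.06] twist [-0.1, -0.0, 0.0] dist 9.9 rot 0.1
```

>>> servo_tool(deltas=[{"delta_pos": [2,-2.1,0],"twist": [0,0,0],"jaw": 3},{"delta_pos": [4.5,-2.1,0],"twist": [0,0,0],"jaw": 3},{"delta_pos": [6.5,-2.1,0],"twist": [0,0,0],"jaw": 3},{"delta_pos": [8.5,-2.1,0],"twist": [0,0,0],"jaw": 3},{"delta_pos": [9.65,-2.1,0],"twist": [0,0,0],"jaw": 3},{"delta_pos": [9.65,-2.1,0],"twist": [0,0,0],"jaw": 3},{"delta_pos": [9.65,-2.1,0],"twist": [0,0,0],"jaw": 3}])

```text
t: 27.85
eef_pos: [577.7, 350.7, 84.3]
tcp_rot: [90.1, 70.0, -7.9]
contact_force: [-0.5, 0.5, 1.5]
grip_width: 30.0
```

Run:
```python
from h import *
c=snap('wrist','w12.png');st()
```

```text
t 27.9 p [577.7 350.8  84.5] F [-0.6  0.8  0.6] w 30.2 x [ 0.339 -0.047 -0.94 ] y [ 0.93  -0.13   0.342] q [ 35.6  37.1 108.  -35.2  24.1  74.6]
```

View pics/w12.png

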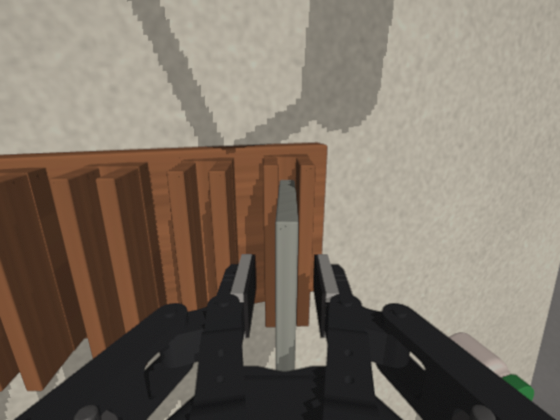

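The last plate is centred, and the remaining pockets are empty.

>>> servo_tool(deltas=[{"delta_pos": [0,0,0],"twist": [0,0,0],"jaw": 0.3},{"delta_pos": [0,0,0],"twist": [0,0,0],"jaw": 0.3},{"delta_pos": [0,0,0],"twist": [0,0,0],"jaw": 0.3},{"delta_pos": [0,0,0],"twist": [0,0,0],"jaw": 0.3},{"delta_pos": [0,0,0],"twist": [0,0,0],"jaw": 0.3},{"delta_pos": [-1,0,0],"twist": [0,0,0],"jaw": 0.3},{"delta_pos": [-3,0,0],"twist": [0,0,0],"jaw": 0.3},{"delta_pos": [-6,0,0],"twist": [0,0,0],"jaw": 0.3},{"delta_pos": [-10,0,0],"twist": [0,0,0],"jaw": 0.3},{"delta_pos": [-12,0,0],"twist": [0,0,0],"jaw": 0.3}])

```text
t: 29.15
eef_pos: [536.4, 356.6, 198.2]
tcp_rot: [90.2, 70.0, -7.8]
contact_force: [-0.1, -0.4, -2.8]
grip_width: 8.2
```

Run:
```python
from h import *
st()
p,R=rack(92,220); go(p,R)
```

```text
t 29.15 p [536.4 356.6 198.2] F [-0.1 -0.4 -2.8] w 8.2 x [ 0.339 -0.046 -0.94 ] y [ 0.93  -0.13   0.342] q [ 38.6  25.9 107.8 -25.6  34.9  66.2]
delta_pos [-0.06, 6.28, 32.78] twist [80.2, -14.2, -16.5] dist 33.4 rot 83.1
```

>>> servo_tool(deltas=[{"delta_pos": [-2,0.7,4],"twist": [8,-1.4,-1.7],"jaw": 0.3},{"delta_pos": [-2,1.5,8],"twist": [16,-2.9,-3.3],"jaw": 0.3},{"delta_pos": [-2,2.3,12],"twist": [24,-4.3,-5],"jaw": 0.3},{"delta_pos": [-1.5,3,16],"twist": [33,-5.8,-6.8],"jaw": 0.3},{"delta_pos": [-1,4,20],"twist": [42,-7.5,-8.7],"jaw": 0.3},{"delta_pos": [-0.5,5,25],"twist": [51,-9.1,-10.5],"jaw": 0.3},{"delta_pos": [0,5.8,29],"twist": [60,-10.7,-12.4],"jaw": 0.3},{"delta_pos": [0,6.3,32.8],"twist": [70,-12.4,-14.5],"jaw": 0.3},{"delta_pos": [0,6.3,32.8],"twist": [80.2,-14.2,-16.5],"jaw": 0.3},{"delta_pos": [0,6.3,32.8],"twist": [80.2,-14.2,-16.5],"jaw": 0.3}])

```text
t: 30.4
eef_pos: [550.3, 22.2, 217.6]
tcp_rot: [49.7, 89.9, -129.4]
contact_force: [-0.1, -0.2, -4.5]
grip_width: 8.5
```

Run:
```python
from h import *
for i in range(8): c=read_camera('wrist')
groove(c,'w13.png');st()
p,R=rack(92,95); go(p,R)
```

```text
gap [279 280 281 282 283 284 285 286 287 288 289 290 291 292]
t 30.8 p [550.   23.7 218.2] F [ 0.1 -0.5 -3.7] w 7.9 x [-0.    -0.001 -1.   ] y [ 0.019 -1.     0.001] q [-6.000e-01  2.210e+01  1.069e+02 -1.000e-01  5.100e+01  8.830e+01]
delta_pos [12.32, -0.02, 0.05] twist [0.1, 0.0, -0.1] dist 12.3 rot 0.1
```

View pics/w13.png

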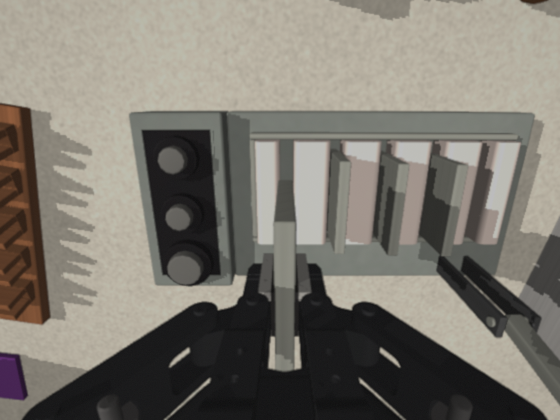

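Aligned with groove +92, so I'll lower it.

>>> servo_tool(deltas=[{"delta_pos": [4,0.05,0],"twist": [0,0,0],"jaw": 0.3},{"delta_pos": [7,0.05,0],"twist": [0,0,0],"jaw": 0.3},{"delta_pos": [8.5,0.05,0],"twist": [0,0,0],"jaw": 0.3},{"delta_pos": [9.5,0.05,0],"twist": [0,0,0],"jaw": 0.3},{"delta_pos": [10.5,0.05,0],"twist": [0,0,0],"jaw": 0.3},{"delta_pos": [11.5,0.05,0],"twist": [0,0,0],"jaw": 0.3},{"delta_pos": [12.1,0.05,0],"twist": [0,0,0],"jaw": 0.3},{"delta_pos": [12.5,0.05,0],"twist": [0,0,0],"jaw": 0.3},{"delta_pos": [12.8,0.05,0],"twist": [0,0,0],"jaw": 0.3},{"delta_pos": [12.8,0.05,0],"twist": [0,0,0],"jaw": 0.3}])

```text
t: 32.05
eef_pos: [550.1, 22.5, 92.3]
tcp_rot: [105.9, 89.9, -73.1]
contact_force: [-13.5, -0.5, 42.2]
grip_width: 8.0
```

>>> servo_tool(deltas=[{"delta_pos": [-0.2,0,0],"twist": [0,0,0],"jaw": 1.4},{"delta_pos": [-0.2,0,0],"twist": [0,0,0],"jaw": 2.6},{"delta_pos": [-0.2,0,0],"twist": [0,0,0],"jaw": 2.6},{"delta_pos": [-2,0,0],"twist": [0,0,0],"jaw": 2.6},{"delta_pos": [-5,0,0],"twist": [0,0,0],"jaw": 2.8},{"delta_pos": [-10,0,0],"twist": [0,0,0],"jaw": 3},{"delta_pos": [-16,3,0],"twist": [0,0,0],"jaw": 3.5},{"delta_pos": [-22,7,0],"twist": [0,0,0],"jaw": 4},{"delta_pos": [-25,12,0],"twist": [0,0,0],"jaw": 5},{"delta_pos": [-25,12,0],"twist": [0,0,0],"jaw": 5}])

```text
t: 33.3
eef_pos: [553.2, -99.9, 342.9]
tcp_rot: [144.6, 89.7, -34.6]
contact_force: [0.4, 0.0, -0.7]
grip_width: 50.0
```

Run:
```python
from h import *
for i in range(8): c=read_camera('wrist')
c=snap('wrist','w14.png');save(c,'w14.npz');st()
snap('scene','s14.png')
```

```text
t 33.75 p [552.  -96.3 339.5] F [-0.1 -0.1 -0.7] w 50.2 x [-0.002 -0.001 -1.   ] y [ 0.018 -1.     0.001] q [-13.   16.   97.3  -0.1  66.9  76. ]
```

View pics/w14.png

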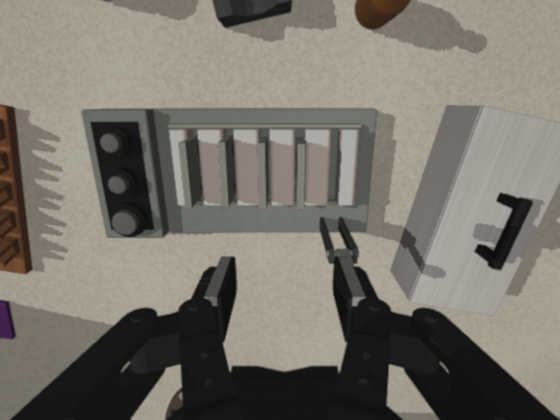

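View pics/s14.png

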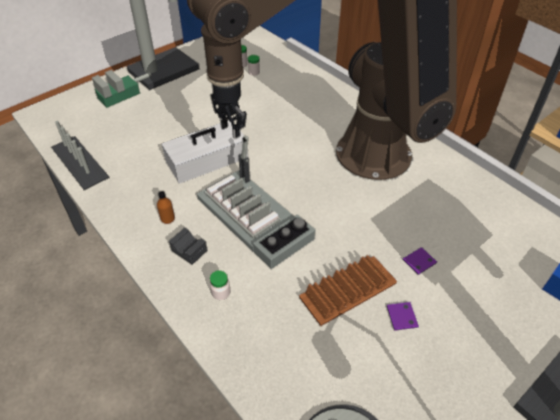

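All four plates are in the rack and the caddy is empty. The hood handle shows at (510,233). I'll move above it to measure.

Run:
```python
from h import *
c=load('w14.npz')
print(onz(c,[[522,200],[498,265]],131).round(1))
go([490,-364,300],down(-100.5))
```

```text
[[ 536.7 -363.2  131. ]
 [ 454.1 -356.   131. ]]
delta_pos [4.0, 26.63, 6.67] twist [11.5, 0.1, -0.1] dist 27.7 rot 11.5
```

>>> servo_tool(deltas=[{"delta_pos": [0,5,1],"twist": [2,0,0],"jaw": 5},{"delta_pos": [0,11,2],"twist": [5,0,0],"jaw": 5},{"delta_pos": [1,17,4],"twist": [8,0,0],"jaw": 5},{"delta_pos": [2,22,5.5],"twist": [11.5,0,0],"jaw": 5},{"delta_pos": [4,26.6,6.7],"twist": [11.5,0,0],"jaw": 5},{"delta_pos": [4,26.6,6.7],"twist": [11.5,0,0],"jaw": 5},{"delta_pos": [4,26.6,6.7],"twist": [11.5,0,0],"jaw": 5},{"delta_pos": [4,26.6,6.7],"twist": [11.5,0,0],"jaw": 5}])

```text
t: 34.8
eef_pos: [490.2, -363.3, 301.0]
tcp_rot: [99.1, 89.9, -91.3]
contact_force: [-0.2, -0.8, 0.5]
grip_width: 50.0
```

Run:
```python
from h import *
for i in range(6): c=read_camera('wrist')
c=snap('wrist','w15.png');save(c,'w15.npz');st()
```

```text
t 35.15 p [ 489.8 -364.   300.7] F [-0.4  0.6 -0. ] w 50.2 x [-0.    -0.001 -1.   ] y [-0.183 -0.983  0.001] q [-39.4  22.   93.9  -0.1  64.1  61.1]
```

View pics/w15.png

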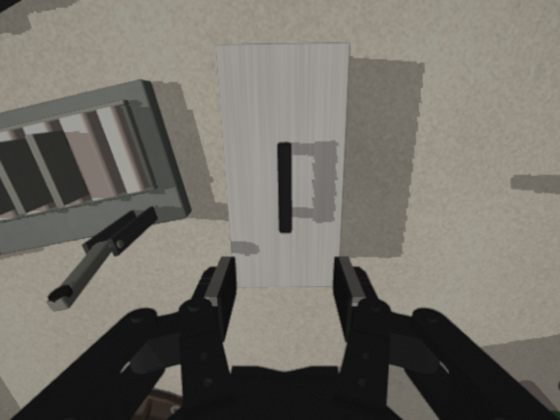

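Run:
```python
from h import *
c=load('w15.npz'); g=c['pixels'].astype(int).max(2)
m=np.zeros(g.shape,np.uint8); m[130:245,265:305]=g[130:245,265:305]<60
n,l,s,ce=cv2.connectedComponentsWithStats(m); i=1+np.argmax(s[1:,4])
r=cv2.minAreaRect(np.argwhere(l==i)[:,::-1].astype(np.float32)); b=cv2.boxPoints(r); print(r,s[i])
P=onz(c,b,131); print(P.round(1)); print('centre',P.mean(0).round(1))
e=[P[(k+1)%4]-P[k] for k in range(2)]; e=max(e,key=np.linalg.norm); print('len',np.linalg.norm(e).round(1),'yaw',np.degrees(np.arctan2(e[1],e[0])).round(2))
Q=onz(c,[[218,45],[349,43]],90); print(Q.round(1),np.degrees(np.arctan2(*(Q[1]-Q[0])[[1,0]])))
```

```text
((284.404541015625, 187.48562622070312), (89.13162994384766, 12.569845199584961), 89.09062194824219) [ 278  143   14   90 1118]
[[ 537.9 -366.2  131. ]
 [ 535.9 -377.6  131. ]
 [ 447.8 -363.2  131. ]
 [ 450.  -350.6  131. ]]
centre [ 492.9 -364.4  131. ]
len 89.2 yaw 170.73
[[ 635.1 -325.9   90. ]
 [ 613.8 -450.    90. ]] -99.73637206457902
```

Run:
```python
from h import *
go([492,-364.2,131],down(-99.6))
```

```text
delta_pos [16.97, -0.04, -0.22] twist [-0.9, 0.0, -0.1] dist 17.0 rot 0.9
```

>>> servo_tool(deltas=[{"delta_pos": [5,0,-0.2],"twist": [-0.9,0,0],"jaw": 5},{"delta_pos": [10,0,-0.2],"twist": [-0.9,0,0],"jaw": 5},{"delta_pos": [14,0,-0.2],"twist": [-0.9,0,0],"jaw": 5},{"delta_pos": [16,0,-0.2],"twist": [-0.9,0,0],"jaw": 5},{"delta_pos": [17,0,-0.2],"twist": [-0.9,0,0],"jaw": 5},{"delta_pos": [17,0,-0.2],"twist": [-0.9,0,0],"jaw": 5},{"delta_pos": [17,0,-0.2],"twist": [-0.9,0,0],"jaw": 5}])

```text
t: 36.02
eef_pos: [492.0, -365.2, 131.6]
tcp_rot: [114.7, 89.9, -74.9]
contact_force: [0.7, -0.8, 0.2]
grip_width: 49.9
```

Run:
```python
from h import *
c=snap('wrist','w16.png');st()
```

```text
t 36.08 p [ 492.  -365.2  131.6] F [-0.7 -0.3  1. ] w 49.9 x [ 0.001 -0.002 -1.   ] y [-0.168 -0.986  0.002] q [-3.940e+01  3.280e+01  1.028e+02 -1.000e-01  4.420e+01  6.030e+01]
```

View pics/w16.png

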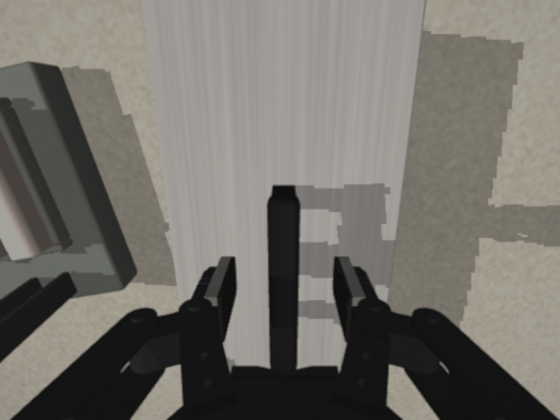

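The handle (u≈284) is centred between the pads, so I'll close on it and lift.

>>> servo_tool(deltas=[{"delta_pos": [0,0,0],"twist": [0,0,0],"jaw": 0.6},{"delta_pos": [0,0,0],"twist": [0,0,0],"jaw": 0.6},{"delta_pos": [0,0,0],"twist": [0,0,0],"jaw": 0.6},{"delta_pos": [0,0,0],"twist": [0,0,0],"jaw": 0.6},{"delta_pos": [0,0,0],"twist": [0,0,0],"jaw": 0.6},{"delta_pos": [0,0,0],"twist": [0,0,0],"jaw": 0.6},{"delta_pos": [-1,0,0],"twist": [0,0,0],"jaw": 0.6},{"delta_pos": [-3,0,0],"twist": [0,0,0],"jaw": 0.6},{"delta_pos": [-6,0,0],"twist": [0,0,0],"jaw": 0.6},{"delta_pos": [-9,0,0],"twist": [0,0,0],"jaw": 0.6}])

```text
t: 37.33
eef_pos: [491.2, -364.6, 221.6]
tcp_rot: [40.0, 89.9, -149.6]
contact_force: [-0.3, -0.7, -5.0]
grip_width: 13.0
```

>>> servo_tool(deltas=[{"delta_pos": [-4,0,0],"twist": [0,0,0],"jaw": 0.6},{"delta_pos": [-8,0,0],"twist": [0,0,0],"jaw": 0.6},{"delta_pos": [-12,0,0],"twist": [0,0,0],"jaw": 0.6},{"delta_pos": [-16,0,0],"twist": [0,0,0],"jaw": 0.6},{"delta_pos": [-16,0,0],"twist": [0,0,0],"jaw": 0.6},{"delta_pos": [-16,0,0],"twist": [0,0,0],"jaw": 0.6}])

```text
t: 38.08
eef_pos: [491.1, -364.2, 379.7]
tcp_rot: [18.2, 89.9, -171.5]
contact_force: [0.3, -0.3, -5.5]
grip_width: 12.9
```

Run:
```python
from h import *
c=snap('wrist','w17.png');snap('scene','s17.png');st()
p,_=rack(0,385); go(p,down(DY))
```

```text
t 38.17 p [ 491.  -364.1  379. ] F [-0.2 -0.3 -4.4] w 13.0 x [-0.003  0.001 -1.   ] y [-0.168 -0.986 -0.   ] q [-39.4  18.9  87.4  -0.1  73.8  60.3]
delta_pos [-0.6, -30.18, -0.95] twist [-100.6, 0.1, 0.1] dist 30.2 rot 100.6
```

View pics/s17.png

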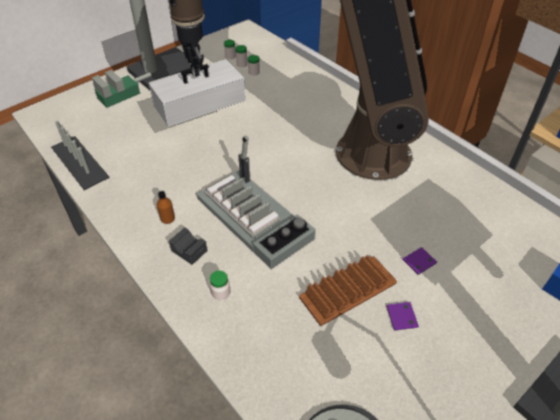

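The hood is held. Now I'll rotate and carry it over the dryer with the rim at about 255 mm, well above the clamp tip at about 210 mm.

>>> servo_tool(deltas=[{"delta_pos": [-0.6,-1,0],"twist": [-7,0,0],"jaw": 0.6},{"delta_pos": [-0.6,-3,0],"twist": [-15,0,0],"jaw": 0.6},{"delta_pos": [-0.6,-6,0],"twist": [-24,0,0],"jaw": 0.6},{"delta_pos": [-0.6,-9,-0.3],"twist": [-33,0,0],"jaw": 0.6},{"delta_pos": [-0.6,-12,-0.3],"twist": [-42,0,0],"jaw": 0.6},{"delta_pos": [-0.6,-15,-0.5],"twist": [-51,0,0],"jaw": 0.6},{"delta_pos": [-0.6,-18,-0.5],"twist": [-60,0,0],"jaw": 0.6},{"delta_pos": [-0.6,-21,-0.7],"twist": [-69,0,0],"jaw": 0.6},{"delta_pos": [-0.6,-24,-0.9],"twist": [-78,0,0],"jaw": 0.6},{"delta_pos": [-0.6,-26,-0.9],"twist": [-85,0,0],"jaw": 0.6}])

```text
t: 39.42
eef_pos: [543.8, -108.4, 384.9]
tcp_rot: [-69.2, 89.8, -173.5]
contact_force: [-0.6, -0.2, -5.0]
grip_width: 12.8
```

Run:
```python
from h import *
for i in range(4): read_camera('wrist')
st()
p,_=rack(0,385); go(p,down(DY))
```

```text
t 39.62 p [ 543.8 -109.5  385.3] F [ 0.2  0.5 -5.3] w 12.5 x [-0.002 -0.001 -1.   ] y [ 0.967 -0.253 -0.002] q [-14.5  13.6  94.   -0.1  72.5   0.2]
delta_pos [0.03, -0.35, -4.18] twist [-15.7, 0.1, 0.1] dist 4.2 rot 15.7
```

>>> servo_tool(deltas=[{"delta_pos": [0,-0.1,-1.4],"twist": [-5,0,0],"jaw": 0.6},{"delta_pos": [0,-0.2,-2.8],"twist": [-10,0.1,0.1],"jaw": 0.6},{"delta_pos": [0,-0.35,-4.2],"twist": [-15.7,0.1,0.1],"jaw": 0.6},{"delta_pos": [0,-0.35,-4.2],"twist": [-15.7,0.1,0.1],"jaw": 0.6},{"delta_pos": [0,-0.35,-4.2],"twist": [-15.7,0.1,0.1],"jaw": 0.6},{"delta_pos": [0,-0.35,-4.2],"twist": [-15.7,0.1,0.1],"jaw": 0.6}])

```text
t: 40.38
eef_pos: [551.2, -68.9, 386.1]
tcp_rot: [109.8, 89.9, 20.8]
contact_force: [0.8, -0.5, -4.8]
grip_width: 13.0
```

Run:
```python
from h import *
for i in range(4): read_camera('wrist')
st()
c=snap('scene','s18.png');save(c,'s18.npz')
c=snap('top','t18.png');save(c,'t18.npz')
c=snap('wrist','w18.png');save(c,'w18.npz')
p,_=rack(0,160); go(p,down(DY))
```

```text
t 40.58 p [551.3 -68.5 386.2] F [ 1.1  0.2 -4.5] w 12.9 x [ 0.001  0.    -1.   ] y [1.    0.018 0.001] q [-10.2  13.5  94.    0.   72.4 -11.3]
delta_pos [22.62, -0.06, 0.0] twist [0.0, -0.0, -0.1] dist 22.6 rot 0.1
```

View pics/s18.png

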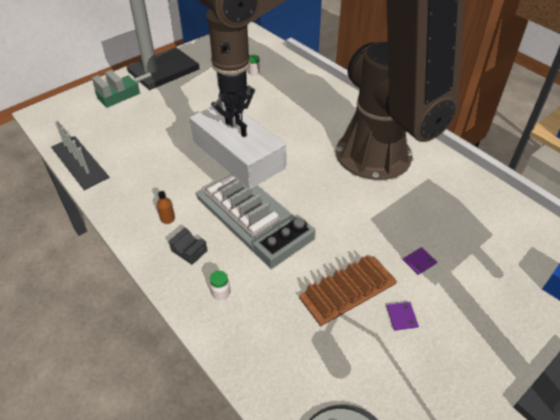

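View pics/w18.png

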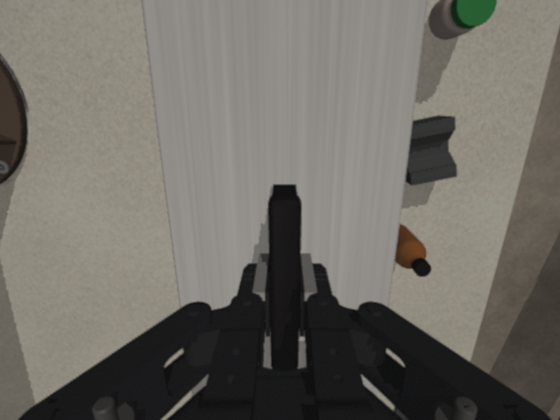

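View pics/t18.png

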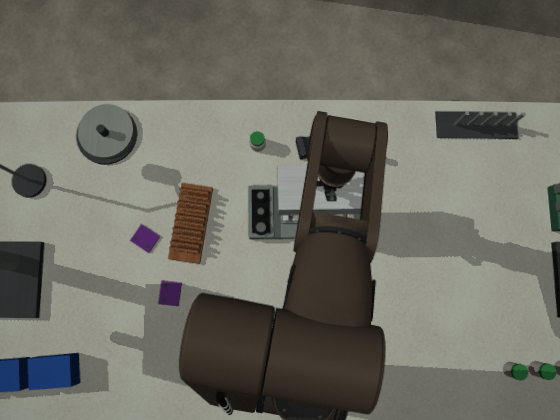

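Run:
```python
from h import *
c=load('w18.npz'); p,R=pose()
g=c['pixels'].astype(int).max(2); print([ (v,int(g[v,285])) for v in range(178,206,1)])
for v in (185,192,196): print(v,onz(c,[[285,v]],p[2])[0].round(1)-p)
crop(c,'w18c.png',235,160,100,60,7)
s=load('s18.npz'); crop(s,'s18c.png',180,70,120,120,5)
for z,q in ((p[2]-6-125+90,None),): print('pred hood top z',z)
# project predicted hood corners, top & rim, given centre = TCP xy
ex=yawdir(1);ey=yawdir(91); base=p-np.array([0,0,131.])
for dz in (0,90):
    for a,b in ((65,136),(65,-136),(-65,-136),(-65,136)): print(dz,a,b,proj(s,base+ex*a+ey*b+UZ*dz).round(1))
```

```text
[(178, 148), (179, 148), (180, 148), (181, 148), (182, 149), (183, 141), (184, 97), (185, 43), (186, 17), (187, 18), (188, 19), (189, 19), (190, 18), (191, 17), (192, 18), (193, 18), (194, 18), (195, 19), (196, 19), (197, 19), (198, 22), (199, 21), (200, 25), (201, 25), (202, 26), (203, 24), (204, 24), (205, 25)]
185 [-7.18503166e-01  5.22892710e+01 -1.54689266e-02]
192 [-6.18503166e-01  4.94892710e+01 -1.54689266e-02]
196 [-6.18503166e-01  4.77892710e+01 -1.54689266e-02]
pred hood top z 345.2154689266062
0 65 136 [[248.6 189.7]]
0 65 -136 [[192. 141.]]
0 -65 -136 [[227.  123.4]]
0 -65 136 [[284.9 168.3]]
90 65 136 [[247.  164.7]]
90 65 -136 [[188.  116.4]]
90 -65 -136 [[224.7  99. ]]
90 -65 136 [[285.2 143.4]]
```

View pics/w18c.png

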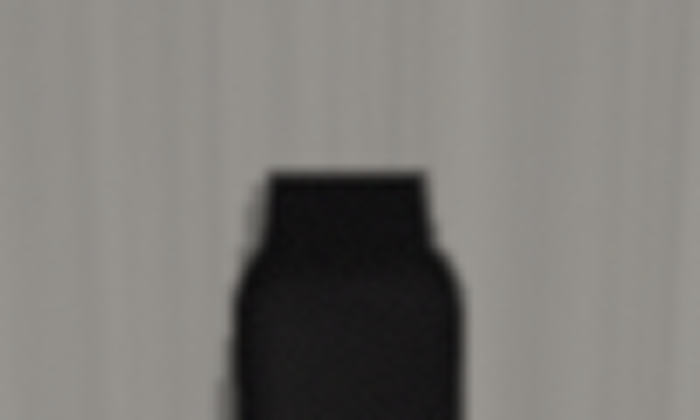

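View pics/s18c.png

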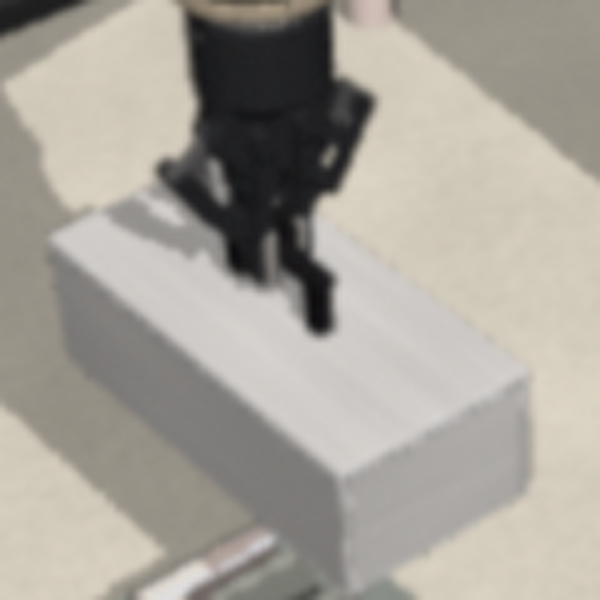

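>>> servo_tool(deltas=[{"delta_pos": [4,0.0,0.2],"twist": [0,0,-0.1],"jaw": 0.6},{"delta_pos": [8,0.0,0.2],"twist": [0,0,-0.1],"jaw": 0.6},{"delta_pos": [12,0.0,0.2],"twist": [0,0,-0.1],"jaw": 0.6},{"delta_pos": [15,0.0,0.2],"twist": [0,0,-0.1],"jaw": 0.6},{"delta_pos": [17.5,0.0,0.2],"twist": [0,0,-0.1],"jaw": 0.6},{"delta_pos": [19.5,0.0,0.2],"twist": [0,0,-0.1],"jaw": 0.6},{"delta_pos": [19.5,0.0,0.2],"twist": [0,0,-0.1],"jaw": 0.6},{"delta_pos": [19.5,0.0,0.2],"twist": [0,0,-0.1],"jaw": 0.6}])

```text
t: 41.72
eef_pos: [552.1, -70.2, 192.0]
tcp_rot: [119.1, 90.0, 30.2]
contact_force: [0.4, -0.3, -4.1]
grip_width: 12.6
```

Run:
```python
from h import *
for i in range(3): read_camera('wrist')
st()
s=read_camera('scene');save(s,'s19.npz'); crop(s,'s19c.png',180,110,150,150,5)
c=snap('wrist','w19.png');save(c,'w19.npz')
```

```text
t 41.88 p [552.2 -70.2 192.2] F [ 0.2 -0.7 -5.3] w 12.7 x [ 0.001  0.    -1.   ] y [1.    0.018 0.001] q [-10.4  24.4 107.6   0.   47.9 -11.5]
```

View pics/s19c.png

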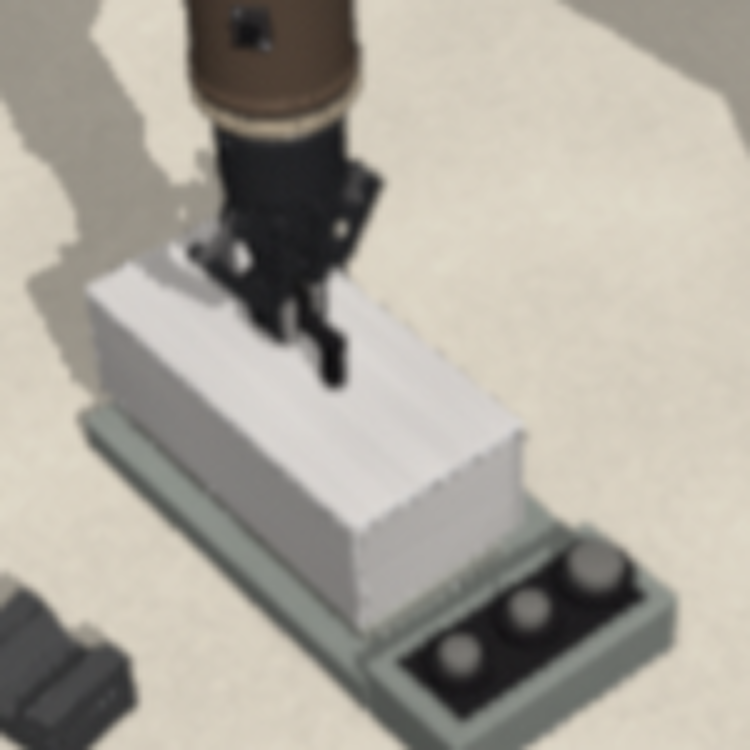

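View pics/w19.png

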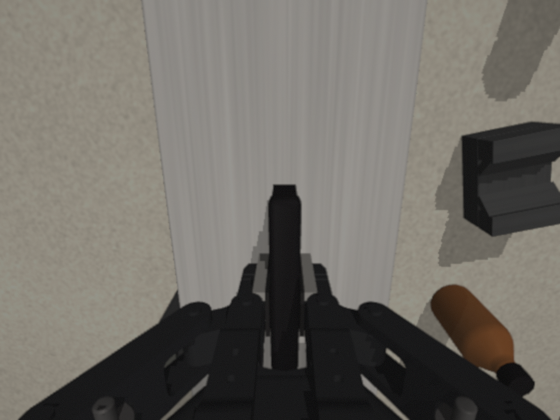

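Run:
```python
from h import *
s=load('s19.npz'); p,R=pose()
o=np.array([180,110])-.4
ex=yawdir(1);ey=yawdir(91); base=p-np.array([0,0,131.6])
obs={(65,136,0):(360,630),(-65,136,0):(523,527),(65,136,90):(357,524),(-65,136,90):(522,433),(65,-136,90):(88,288)}
for k,v in obs.items():
    pr=proj(s,base+ex*k[0]+ey*k[1]+UZ*k[2])[0]; ob=np.array(v)/5+o
    P=onz(s,[ob],base[2]+k[2])[0]-(base+ex*k[0]+ey*k[1]+UZ*k[2]); print(k,(ob-pr).round(1),P.round(1))
g=s['pixels']
k=np.array([[460,652],[529,608],[598,565]])/5+o
print(onz(s,k,58).round(1))
```

```text
(65, 136, 0) [ 0.6 -0.2] [-2.   0.5 -0. ]
(-65, 136, 0) [0.4 0.2] [-0.4  1.5 -0. ]
(65, 136, 90) [ 1.4 -1.2] [-5.7 -1.1 -0. ]
(-65, 136, 90) [-0.   1.9] [ 5.   5.8 -0. ]
(65, -136, 90) [1.5 0.3] [-2.8  4.3 -0. ]
[[576.2 117.2  58. ]
 [522.6 117.2  58. ]
 [467.8 117.9  58. ]]
```

>>> servo_tool(deltas=[{"delta_pos": [0.8,-0.05,0],"twist": [0,0,0],"jaw": 0.6},{"delta_pos": [1.5,-0.05,0],"twist": [0,0,0],"jaw": 0.6},{"delta_pos": [1.9,-0.05,0],"twist": [0,0,0],"jaw": 0.6},{"delta_pos": [2.2,-0.05,0],"twist": [0,0,0],"jaw": 0.6}])

```text
t: 42.48
eef_pos: [551.0, -70.1, 168.8]
tcp_rot: [-125.5, 89.9, 145.6]
contact_force: [0.7, -0.2, -5.0]
grip_width: 12.6
```

>>> servo_tool(deltas=[{"delta_pos": [0.4,0,0],"twist": [0,0,0],"jaw": 0.6},{"delta_pos": [0.7,0,0],"twist": [0,0,0],"jaw": 0.6},{"delta_pos": [0.9,0,0],"twist": [0,0,0],"jaw": 0.6},{"delta_pos": [0.9,0,0],"twist": [0,0,0],"jaw": 0.6}])

```text
t: 42.98
eef_pos: [550.7, -70.1, 161.0]
tcp_rot: [-119.5, 89.9, 151.6]
contact_force: [-8.3, -0.0, 14.0]
grip_width: 12.9
```

The hood is seated: the TCP stopped at 161 mm with contact. I'll release and back off, then triangulate the clamp.

>>> servo_tool(deltas=[{"delta_pos": [-0.1,0,0],"twist": [0,0,0],"jaw": 2},{"delta_pos": [-0.1,0,0],"twist": [0,0,0],"jaw": 4},{"delta_pos": [-0.1,0,0],"twist": [0,0,0],"jaw": 5},{"delta_pos": [-0.1,0,0],"twist": [0,0,0],"jaw": 5},{"delta_pos": [-2,0,0],"twist": [0,0,0],"jaw": 5},{"delta_pos": [-6,0,0],"twist": [0,0,0],"jaw": 5},{"delta_pos": [-11,0,0],"twist": [0,0,0],"jaw": 4},{"delta_pos": [-16,0,0],"twist": [0,0,0],"jaw": 2},{"delta_pos": [-16,0,0],"twist": [0,0,0],"jaw": 0},{"delta_pos": [-16,0,0],"twist": [0,0,0],"jaw": 0}])

```text
t: 44.22
eef_pos: [550.8, -70.1, 319.7]
tcp_rot: [-125.2, 89.9, 145.9]
contact_force: [-0.3, 0.2, 0.1]
grip_width: -0.1
```

Run:
```python
from h import *
for i in range(3): read_camera('wrist')
st()
s=read_camera('scene');save(s,'s20.npz'); crop(s,'s20c.png',180,110,150,150,5)
c=snap('wrist','w20.png');save(c,'w20.npz')
def tri(L):
    A=np.zeros((3,3));b=np.zeros(3)
    for f,uv in L:
        C,d=ray(load(f),[uv]); d=d[0]/np.linalg.norm(d[0]); M=np.eye(3)-np.outer(d,d); A+=M;b+=M@C
    X=np.linalg.solve(A,b); print(X.round(1),[(proj(load(f),X)[0]-uv).round(1) for f,uv in L])
tri([('scene0.npz',np.array([360,112])/4+[155,110]-.4),('w1.npz',np.array([730,495])/2.8+[120,95]),('w15.npz',np.array([62,294.]))])
w=load('w15.npz'); crop(w,'w15c.png',30,190,150,130,5)
```

```text
t 44.38 p [550.5 -70.1 318.8] F [ 0.2 -0.8 -0.7] w -0.0 x [-0.003  0.001 -1.   ] y [ 1.     0.018 -0.003] q [-10.4  16.5  99.5   0.   64.1 -11.5]
[ 455.1 -170.5  202.8] [array([-1.3,  0.2]), array([-2.7,  0.3]), array([1.5, 3.2])]
```

View pics/s20c.png

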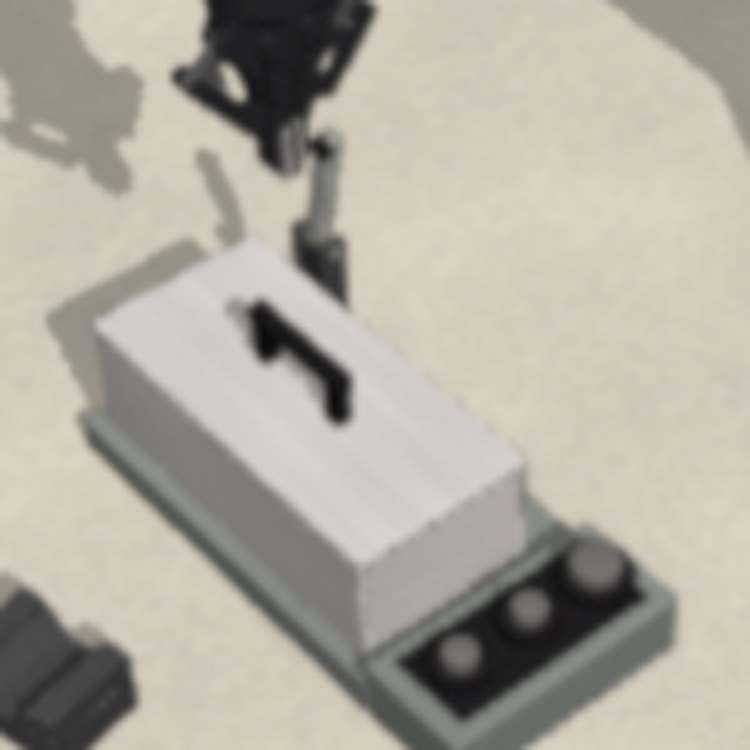

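View pics/w15c.png

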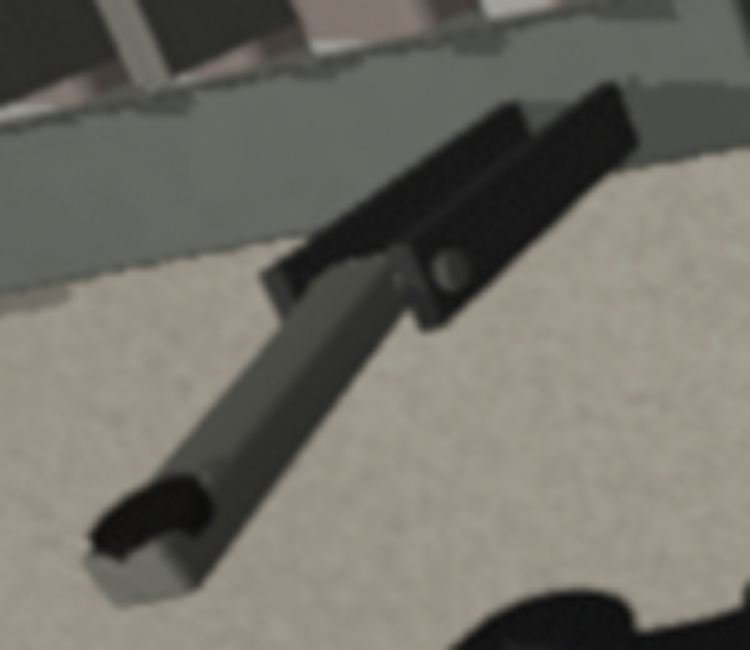

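View pics/w20.png

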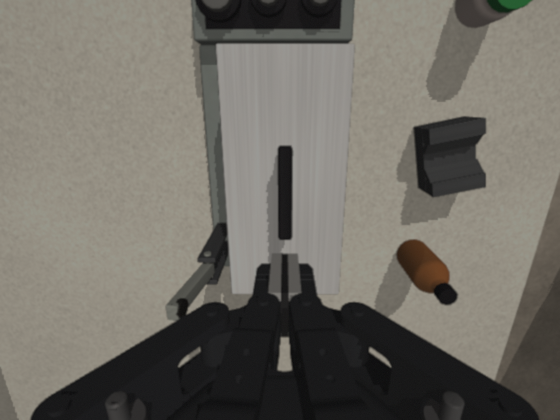

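Run:
```python
from h import *
w=load('w15.npz'); print(onz(w,[[60,304],[48,302],[64,311]],210).round(1), onz(w,[[120,244],[106,242]],128).round(1))
w=load('w20.npz'); crop(w,'w20c.png',150,215,110,110,6)
# hood check: centre & yaw from handle in w20 and hood top corners
g=w['pixels'].astype(int).max(2); m=np.zeros(g.shape,np.uint8); m[140:245,265:305]=g[140:245,265:305]<60
pts=np.argwhere(m)[:,::-1].astype(np.float32); r=cv2.minAreaRect(pts); P=onz(w,cv2.boxPoints(r),161); print(r,P.mean(0).round(1))
Q=onz(w,[[217,43],[353,41],[340,292],[231,293]],120); print(Q.round(1),[np.linalg.norm(Q[i]-Q[(i+1)%4]).round(1) for i in range(4)],Q.mean(0).round(1))
go([435,-172,225],down(1))
```

```text
[[ 453.5 -171.9  210. ]
 [ 457.  -163.   210. ]
 [ 446.5 -172.3  210. ]] [[ 465.7 -184.6  128. ]
 [ 470.6 -170.9  128. ]]
((284.4999694824219, 192.49996948242188), (92.99998474121094, 12.999998092651367), 90.0) [550.6 -68.5 161. ]
[[ 485.7   64.7  120. ]
 [ 611.4   68.6  120. ]
 [ 619.7 -201.1  120. ]
 [ 488.7 -204.9  120. ]] [np.float64(125.7), np.float64(269.8), np.float64(131.1), np.float64(269.7)] [551.4 -68.2 120. ]
delta_pos [9.43, -11.74, 9.98] twist [0.1, -0.0, 0.1] dist 18.1 rot 0.1
```

View pics/w20c.png

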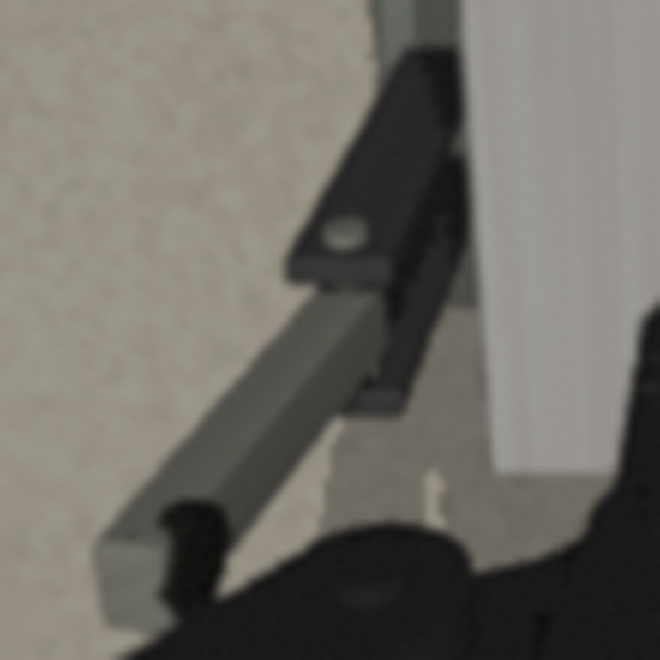

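The hood is centred at (551,-68.3), in agreement with the rack. Next I'll bring the closed fingers in behind the clamp arm.

>>> servo_tool(deltas=[{"delta_pos": [0,-4,3.5],"twist": [0,0,0],"jaw": 0},{"delta_pos": [0,-8,7],"twist": [0,0,0],"jaw": 0},{"delta_pos": [0,-12.7,10],"twist": [0,0,0],"jaw": 0},{"delta_pos": [4,-12.7,10],"twist": [0,0,0],"jaw": 0},{"delta_pos": [8,-12.7,10],"twist": [0,0,0],"jaw": 0},{"delta_pos": [10.3,-12.7,10],"twist": [0,0,0],"jaw": 0},{"delta_pos": [10.3,-12.7,10],"twist": [0,0,0],"jaw": 0},{"delta_pos": [10.3,-12.7,10],"twist": [0,0,0],"jaw": 0}])

```text
t: 45.48
eef_pos: [426.4, -172.6, 217.8]
tcp_rot: [-173.9, 90.0, 97.1]
contact_force: [0.1, 0.0, 0.1]
grip_width: -0.1
```

Run:
```python
from h import *
for i in range(3): read_camera('wrist')
st(); c=snap('wrist','w21.png');s=read_camera('scene'); crop(s,'s21c.png',180,90,150,130,5)
for x,z in ((440.5,215),(456.7,214.5),(472.3,209.7),(486.1,201.1),(497.2,189.2),(504.8,174.8),(508.5,159)): go([x,-172,z],down(1))
```

```text
t 45.62 p [ 426.5 -172.7  218.1] F [-0.3 -0.4  0.4] w 0.3 x [ 0.001 -0.    -1.   ] y [1.    0.019 0.001] q [-25.8  15.3 118.    0.   46.7 -26.9]
delta_pos [0.29, 1.41, -0.04] twist [0.1, 0.0, -0.0] dist 1.4 rot 0.1
delta_pos [0.35, 3.03, -0.01] twist [0.1, 0.0, -0.0] dist 3.1 rot 0.1
delta_pos [0.83, 4.59, 0.02] twist [0.1, 0.0, -0.0] dist 4.7 rot 0.1
delta_pos [1.69, 5.97, 0.05] twist [0.1, 0.0, -0.0] dist 6.2 rot 0.1
delta_pos [2.88, 7.08, 0.07] twist [0.1, 0.0, -0.0] dist 7.6 rot 0.1
delta_pos [4.32, 7.84, 0.08] twist [0.1, 0.0, -0.0] dist 9.0 rot 0.1
delta_pos [5.9, 8.21, 0.09] twist [0.1, 0.0, -0.0] dist 10.1 rot 0.1
```

View pics/w21.png

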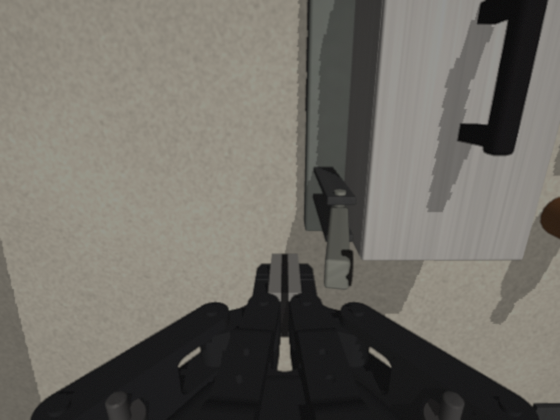

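View pics/s21c.png

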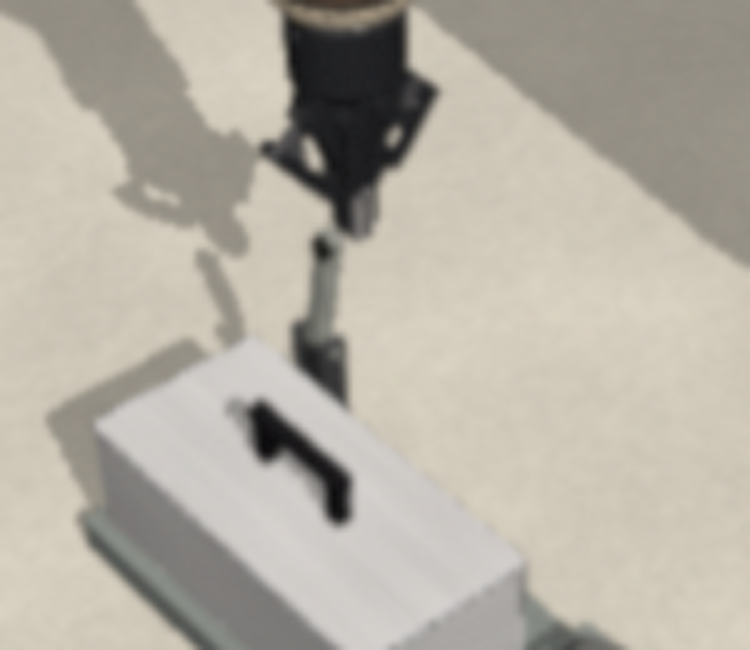

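Run:
```python
from h import *
c=read_camera('wrist'); print(onz(c,[[327,288],[350,287],[327,256],[350,256]],210).round(1)); print(onz(c,[[340,193]],134).round(1))
```

```text
[[ 446.6 -172.2  210. ]
 [ 457.4 -171.5  210. ]
 [ 445.5 -155.3  210. ]
 [ 456.  -155.1  210. ]]
[[ 464.1 -147.2  134. ]]
```

>>> servo_tool(deltas=[{"delta_pos": [0.3,0,-0.5],"twist": [0,0,0],"jaw": 0},{"delta_pos": [0.3,1.4,-0.5],"twist": [0,0,0],"jaw": 0},{"delta_pos": [0.35,2.2,-0.5],"twist": [0,0,0],"jaw": 0},{"delta_pos": [0.35,3.0,-0.5],"twist": [0,0,0],"jaw": 0},{"delta_pos": [0.6,3.8,-0.5],"twist": [0,0,0],"jaw": 0},{"delta_pos": [0.85,4.6,-0.5],"twist": [0,0,0],"jaw": 0},{"delta_pos": [1.2,5.3,-0.5],"twist": [0,0,0],"jaw": 0},{"delta_pos": [1.7,6.0,-0.5],"twist": [0,0,0],"jaw": 0},{"delta_pos": [1.7,6.0,-0.5],"twist": [0,0,0],"jaw": 0}])

```text
t: 46.9
eef_pos: [486.2, -166.3, 199.7]
tcp_rot: [-134.5, 89.9, 136.5]
contact_force: [-0.2, -0.3, 0.7]
grip_width: -0.0
```

Run:
```python
from h import *
st(); c=snap('wrist','w22.png');s=read_camera('scene'); crop(s,'s22c.png',180,90,150,130,5)
for x,z in ((497.2,189.2),(504.8,174.8),(510,157)): go([x,-167,z],down(1))
```

```text
t 46.9 p [ 486.2 -166.3  199.7] F [-0.2 -0.3  0.7] w -0.0 x [-0.001  0.001 -1.   ] y [ 1.     0.019 -0.001] q [-22.3  20.8 112.5   0.   46.7 -23.4]
delta_pos [1.08, 1.15, 0.09] twist [0.1, -0.0, 0.0] dist 1.6 rot 0.1
delta_pos [2.51, 1.91, 0.11] twist [0.1, -0.0, 0.0] dist 3.2 rot 0.1
delta_pos [4.29, 2.43, 0.12] twist [0.1, -0.0, 0.0] dist 4.9 rot 0.1
```

View pics/w22.png

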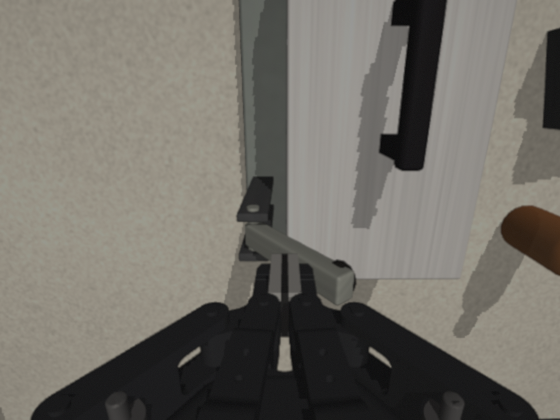

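View pics/s22c.png

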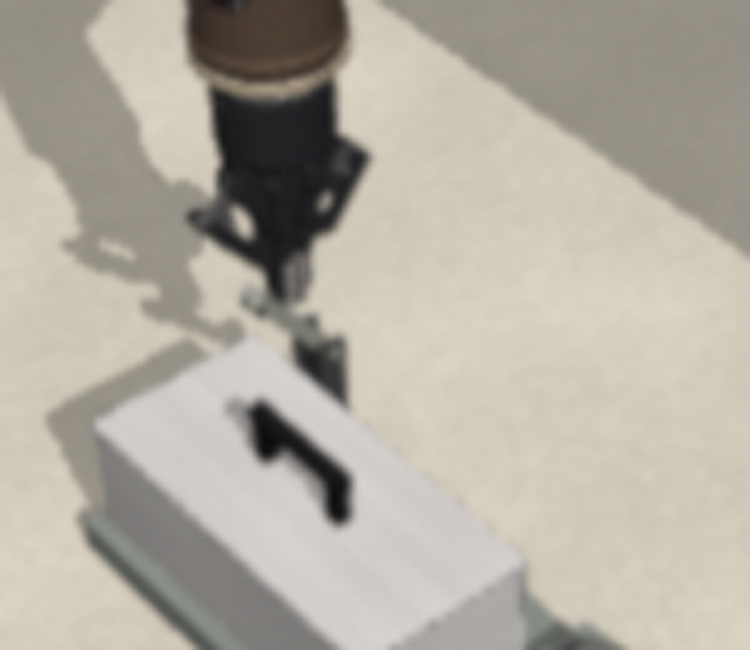

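The clamp arm is about half closed, with its tip at (345,285). I'll continue down.

>>> servo_tool(deltas=[{"delta_pos": [0.5,0.6,0],"twist": [0,0,0],"jaw": 0},{"delta_pos": [1.1,1.2,0],"twist": [0,0,0],"jaw": 0},{"delta_pos": [1.8,1.6,0],"twist": [0,0,0],"jaw": 0},{"delta_pos": [2.5,2.0,0],"twist": [0,0,0],"jaw": 0},{"delta_pos": [3.2,2.4,0],"twist": [0,0,0],"jaw": 0},{"delta_pos": [3.7,2.7,0],"twist": [0,0,0],"jaw": 0},{"delta_pos": [4.0,3.0,0],"twist": [0,0,0],"jaw": 0},{"delta_pos": [4.1,3.0,0],"twist": [0,0,0],"jaw": 0}])

```text
t: 48.0
eef_pos: [516.1, -165.7, 159.0]
tcp_rot: [-155.3, 90.0, 115.8]
contact_force: [0.5, 0.4, 2.5]
grip_width: 0.0
```

>>> servo_tool(deltas=[{"delta_pos": [0.2,0,0],"twist": [0,0,0],"jaw": 0},{"delta_pos": [0.4,0,0],"twist": [0,0,0],"jaw": 0},{"delta_pos": [0.4,0,0],"twist": [0,0,0],"jaw": 0}])

```text
t: 48.38
eef_pos: [516.4, -165.8, 158.1]
tcp_rot: [82.1, 89.9, -6.9]
contact_force: [-13.2, 6.7, 54.9]
grip_width: -0.0
```

>>> servo_tool(deltas=[{"delta_pos": [-0.4,0,0],"twist": [0,0,0],"jaw": 0},{"delta_pos": [-3,0,0],"twist": [0,0,0],"jaw": 0},{"delta_pos": [-8,0,0],"twist": [0,0,0],"jaw": 0},{"delta_pos": [-13,0,0],"twist": [0,0,0],"jaw": 0},{"delta_pos": [-16,-3,3],"twist": [0,0,0],"jaw": 0},{"delta_pos": [-16,-3,3],"twist": [0,0,0],"jaw": 0}])

```text
t: 49.12
eef_pos: [486.2, -198.0, 317.8]
tcp_rot: [61.4, 89.8, -27.6]
contact_force: [-0.4, 1.4, -0.3]
grip_width: -0.4
```

Run:
```python
from h import *
for i in range(3): read_camera('wrist')
st(); c=snap('wrist','w23.png');save(c,'w23.npz');s=read_camera('scene'); save(s,'s23.npz');crop(s,'s23c.png',180,100,150,150,5)
```

```text
t 49.27 p [ 486.4 -196.1  314.7] F [-0.1 -0.1 -0.2] w -0.1 x [-0.001  0.001 -1.   ] y [ 1.     0.018 -0.001] q [-25.3  14.  103.6   0.   62.4 -26.3]
```

View pics/w23.png

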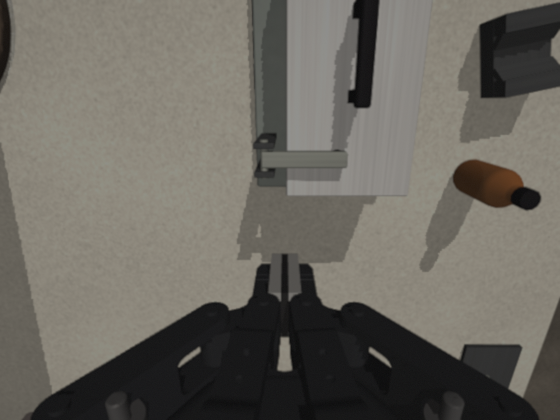

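View pics/s23c.png

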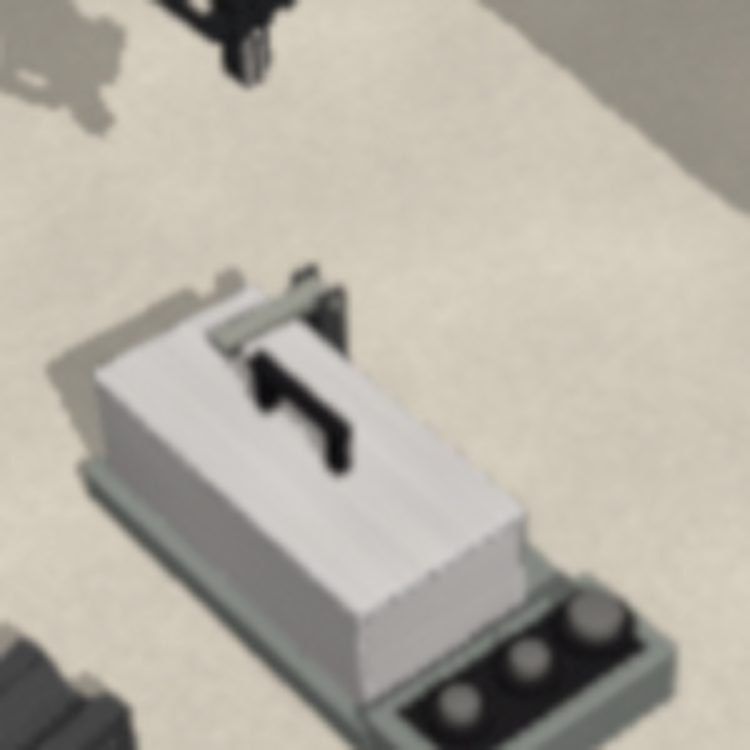

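The clamp lies flat: contact was at TCP 159 mm, which puts the arm's top at 134 mm as it should be. The keys are next.

Run:
```python
from h import *
go([524.3,117.3,200],down(1)); go([524.3,117.3,92],down(1));
```

```text
delta_pos [11.46, 4.39, -31.22] twist [0.1, -0.1, 0.1] dist 33.5 rot 0.1
delta_pos [22.26, 4.4, -31.21] twist [0.1, -0.1, 0.1] dist 38.6 rot 0.1
```

>>> servo_tool(deltas=[{"delta_pos": [0,0.7,-6],"twist": [0,0,0],"jaw": 0},{"delta_pos": [0,1.4,-12],"twist": [0,0,0],"jaw": 0},{"delta_pos": [0,2.1,-18],"twist": [0,0,0],"jaw": 0},{"delta_pos": [0,3,-24],"twist": [0,0,0],"jaw": 0},{"delta_pos": [3,4.4,-31.2],"twist": [0.1,-0.1,0.1],"jaw": 0},{"delta_pos": [8,4.4,-31.2],"twist": [0.1,-0.1,0.1],"jaw": 0},{"delta_pos": [11.5,4.4,-31.2],"twist": [0.1,-0.1,0.1],"jaw": 0},{"delta_pos": [11.5,4.4,-31.2],"twist": [0.1,-0.1,0.1],"jaw": 0},{"delta_pos": [11.5,4.4,-31.2],"twist": [0.1,-0.1,0.1],"jaw": 0}])

```text
t: 50.5
eef_pos: [525.2, 116.6, 201.1]
tcp_rot: [57.3, 89.9, -31.8]
contact_force: [-0.3, -0.2, 0.4]
grip_width: -0.5
```

Run:
```python
from h import *
for i in range(3): read_camera('wrist')
st(); c=snap('wrist','w24.png');save(c,'w24.npz');s=read_camera('scene'); save(s,'s24.npz');crop(s,'s24c.png',200,120,150,150,5)
go([524.3,117.3,92],down(1))
```

```text
t 50.65 p [525.6 116.4 201.8] F [-0.3  0.3 -0.2] w 0.0 x [ 0.004 -0.001 -1.   ] y [1.    0.016 0.004] q [ 9.300e+00  2.230e+01  1.096e+02 -1.000e-01  4.790e+01  8.500e+00]
delta_pos [10.95, -0.14, -0.11] twist [-0.1, 0.1, -0.2] dist 10.9 rot 0.2
```

View pics/w24.png

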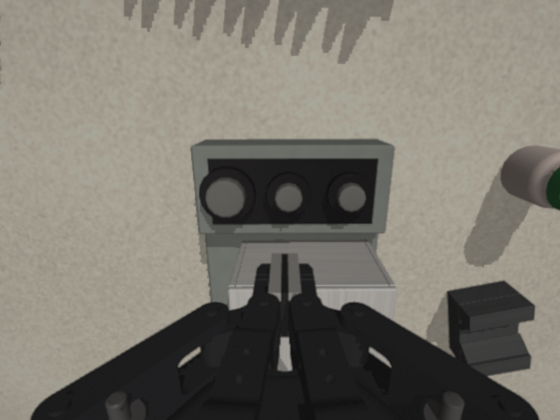

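View pics/s24c.png

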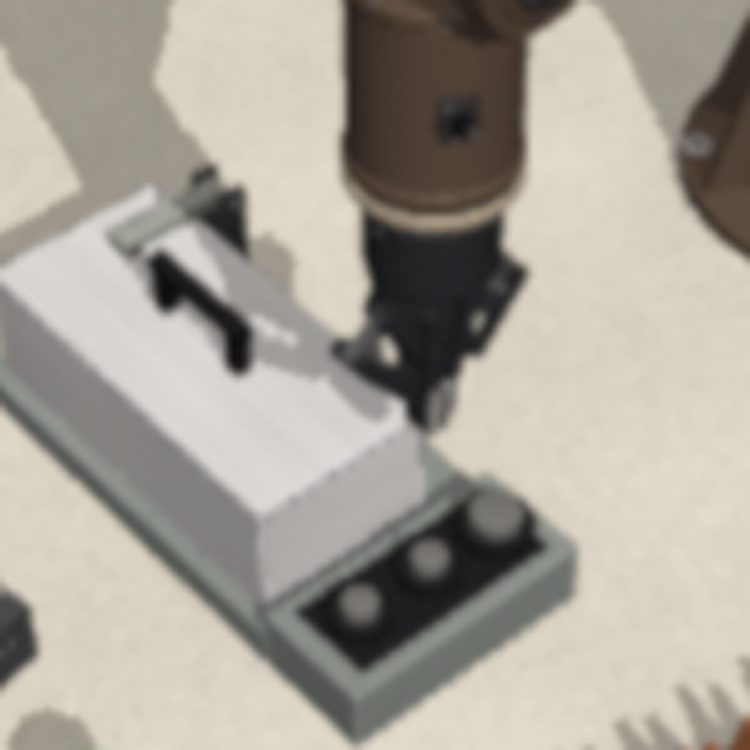

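Run:
```python
from h import *
c=load('w24.npz')
for z in (52,56,60): print(z,onz(c,[[226,197],[289,197],[351,198]],z).round(1).tolist())
def tri(L):
    A=np.zeros((3,3));b=np.zeros(3)
    for f,uv in L:
        C,d=ray(load(f),[uv]); d=d[0]/np.linalg.norm(d[0]); M=np.eye(3)-np.outer(d,d); A+=M;b+=M@C
    X=np.linalg.solve(A,b); print(X.round(1),[(proj(load(f),X)[0]-uv).round(1) for f,uv in L])
S=lambda u,v:np.array([u,v])/5+[200,120]-.4
W=lambda u,v:np.array([u,v])/2.8+[120,95]-.3
tri([('w24.npz',np.array([289,197.])),('s24.npz',S(429,558)),('w1.npz',W(138,250))])
tri([('w24.npz',np.array([351,198.])),('s24.npz',S(359,603)),('w1.npz',W(124,150))])
tri([('w24.npz',np.array([226,197.])),('s24.npz',S(496,514)),('w1.npz',W(152,343))])
```

```text
52 [[473.4, 117.3, 52.0], [530.6, 118.1, 52.0], [587.1, 118.0, 52.0]]
56 [[474.2, 118.5, 56.0], [530.5, 119.3, 56.0], [586.2, 119.2, 56.0]]
60 [[474.9, 119.8, 60.0], [530.4, 120.5, 60.0], [585.2, 120.4, 60.0]]
[526.4 118.6  60. ] [array([-4.5,  2.1]), array([-0.7,  0.5]), array([-1.8, -1. ])]
[581.1 119.2  61.6] [array([-4.4,  1.8]), array([-0.7,  0.3]), array([-2.1, -1.1])]
[470.9 117.2  57.9] [array([-4.,  2.]), array([-0.5,  0.6]), array([-1.1, -0.8])]
```

Run:
```python
from h import *
for i in range(5): c=read_camera('wrist')
st(); save(c,'w25.npz'); 
g=c['pixels'].astype(int)
crop(c,'w25c.png',185,130,215,110,3.7)
```

```text
t 51.0 p [524.8 116.3 200.6] F [-0.2 -0.7  0.3] w 0.1 x [ 0.002 -0.001 -1.   ] y [1.    0.017 0.002] q [ 9.300e+00  2.240e+01  1.096e+02 -1.000e-01  4.790e+01  8.500e+00]
```

View pics/w25c.png

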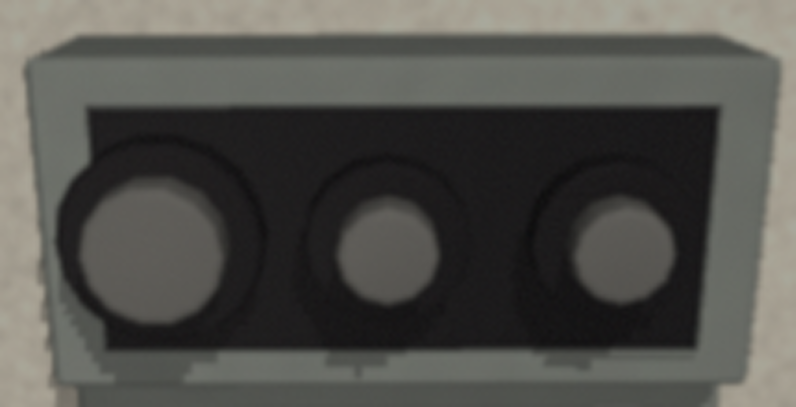

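Run:
```python
from h import *
c=load('w25.npz')
o=np.array([185,130])-.4
k=np.array([[390,252],[624,252],[152,254]])/3.7+o
for z in (56,60,64): print(z,onz(c,k,z).round(1).tolist())
# edges of mid & near key for diameter
e=np.array([[337,252],[441,252],[572,252],[676,252],[80,254],[226,254]])/3.7+o
for z in (56,60,64,68):
    P=onz(c,e,z); print(z,[np.linalg.norm(P[i]-P[i+1]).round(1) for i in (0,2,4)])
# panel top corners z=50
P=onz(c,np.array([[28,62],[778,62],[747,382],[55,382]])/3.7+o,50); print(P.round(1), P.mean(0))
```

```text
56 [[530.4, 118.9, 56.0], [586.9, 119.8, 56.0], [473.0, 117.6, 56.0]]
60 [[530.3, 120.2, 60.0], [585.9, 121.0, 60.0], [473.8, 118.8, 60.0]]
64 [[530.1, 121.4, 64.0], [584.9, 122.2, 64.0], [474.5, 120.1, 64.0]]
56 [np.float64(25.1), np.float64(25.2), np.float64(35.2)]
60 [np.float64(24.7), np.float64(24.8), np.float64(34.7)]
64 [np.float64(24.3), np.float64(24.4), np.float64(34.1)]
68 [np.float64(23.9), np.float64(24.0), np.float64(33.6)]
[[445.  162.3  50. ]
 [620.4 165.   50. ]
 [623.2  83.5  50. ]
 [445.4  81.   50. ]] [533.48040441 122.94014436  50.        ]
```

Run:
```python
from h import *
go([527.5,120,95],down(1)); go([527.5,120,86],down(1)); go([527.5,120,83],down(1));
```

```text
delta_pos [10.56, 0.26, -0.37] twist [-0.1, 0.1, -0.1] dist 10.6 rot 0.1
delta_pos [11.46, 0.26, -0.38] twist [-0.1, 0.1, -0.1] dist 11.5 rot 0.1
delta_pos [11.76, 0.26, -0.38] twist [-0.1, 0.1, -0.1] dist 11.8 rot 0.1
```

>>> servo_tool(deltas=[{"delta_pos": [4,0.25,-0.4],"twist": [0,0,0],"jaw": 0},{"delta_pos": [8,0.25,-0.4],"twist": [0,0,0],"jaw": 0},{"delta_pos": [10,0.25,-0.4],"twist": [0,0,0],"jaw": 0},{"delta_pos": [10.7,0.25,-0.4],"twist": [0,0,0],"jaw": 0},{"delta_pos": [11.1,0.25,-0.4],"twist": [0,0,0],"jaw": 0},{"delta_pos": [11.3,0.25,-0.4],"twist": [0,0,0],"jaw": 0},{"delta_pos": [11.3,0.25,-0.4],"twist": [0,0,0],"jaw": 0}])

```text
t: 51.88
eef_pos: [526.9, 120.2, 90.2]
tcp_rot: [55.4, 89.9, -33.6]
contact_force: [-17.3, -3.7, 50.8]
grip_width: 0.2
```

Run:
```python
from h import *
st(); c=snap('wrist','w26.png')
```

```text
t 51.88 p [526.9 120.2  90.2] F [-17.3  -3.7  50.8] w 0.2 x [ 0.002 -0.001 -1.   ] y [1.    0.017 0.002] q [  9.7  32.  113.9  -0.2  34.    8.9]
```

View pics/w26.png

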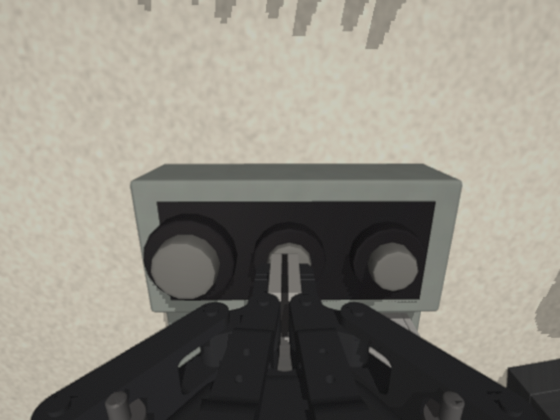

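>>> servo_tool(deltas=[{"delta_pos": [-0.3,0,0],"twist": [0,0,0],"jaw": 0},{"delta_pos": [-0.3,0,0],"twist": [0,0,0],"jaw": 0},{"delta_pos": [-0.3,0,0],"twist": [0,0,0],"jaw": 0}])

```text
t: 52.3
eef_pos: [527.6, 120.4, 91.1]
tcp_rot: [66.4, 89.8, -22.7]
contact_force: [-2.3, -0.2, 4.7]
grip_width: -0.0
```

>>> servo_tool(deltas=[{"delta_pos": [-0.2,0,0],"twist": [0,0,0],"jaw": 0},{"delta_pos": [-0.2,0,0],"twist": [0,0,0],"jaw": 0},{"delta_pos": [-0.2,0,0],"twist": [0,0,0],"jaw": 0}])

```text
t: 52.68
eef_pos: [527.6, 120.4, 92.4]
tcp_rot: [59.4, 89.9, -29.6]
contact_force: [0.8, -0.2, 4.0]
grip_width: -0.1
```

>>> servo_tool(deltas=[{"delta_pos": [-0.2,0,0],"twist": [0,0,0],"jaw": 0},{"delta_pos": [-0.2,0,0],"twist": [0,0,0],"jaw": 0},{"delta_pos": [-0.2,0,0],"twist": [0,0,0],"jaw": 0}])

```text
t: 53.05
eef_pos: [527.5, 120.4, 94.4]
tcp_rot: [57.9, 89.9, -31.1]
contact_force: [2.5, 0.5, 3.2]
grip_width: 0.1
```

The spring force fell off smoothly with height (4.7 to 3.2 N), so the middle key bottomed at TCP ≈90.3. Next is the far key.

>>> servo_tool(deltas=[{"delta_pos": [-2,0,0],"twist": [0,0,0],"jaw": 0},{"delta_pos": [-4,0,0],"twist": [0,0,0],"jaw": 0},{"delta_pos": [-4,2.7,0],"twist": [0,0,0],"jaw": 0},{"delta_pos": [-4,5.4,0],"twist": [0,0,0],"jaw": 0},{"delta_pos": [-4,5.4,0],"twist": [0,0,0],"jaw": 0},{"delta_pos": [-4,5.4,0],"twist": [0,0,0],"jaw": 0}])

```text
t: 53.8
eef_pos: [580.1, 121.1, 133.9]
tcp_rot: [-14.1, 89.9, -103.1]
contact_force: [-0.9, 0.2, -0.6]
grip_width: -0.0
```

Run:
```python
from h import *
for i in range(4): c=read_camera('wrist')
st(); c=snap('wrist','w27.png'); go([582,121.2,88.5],down(1))
```

```text
t 54.0 p [580.5 121.3 134.3] F [0.5 0.2 0. ] w 0.1 x [ 0.001 -0.001 -1.   ] y [1.    0.017 0.001] q [ 8.900e+00  3.140e+01  1.053e+02 -1.000e-01  4.320e+01  8.000e+00]
delta_pos [4.59, 0.13, 0.0] twist [-0.0, 0.1, -0.1] dist 4.6 rot 0.1
```

View pics/w27.png

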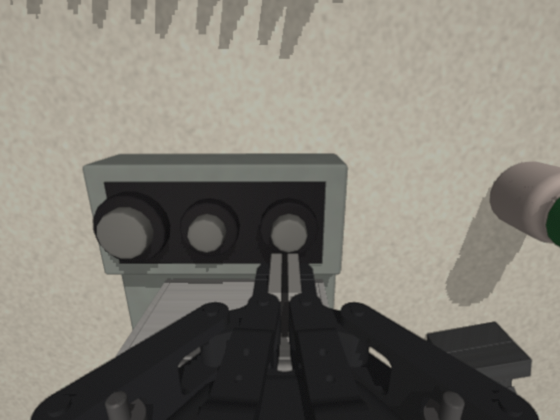

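The far key at (289,232) is in line with the fingers, so I'll press it.

>>> servo_tool(deltas=[{"delta_pos": [2,0.15,0],"twist": [0,0,0],"jaw": 0},{"delta_pos": [3.5,0.15,0],"twist": [0,0,0],"jaw": 0},{"delta_pos": [4.1,0.15,0],"twist": [0,0,0],"jaw": 0},{"delta_pos": [4.4,0.15,0],"twist": [0,0,0],"jaw": 0},{"delta_pos": [4.5,0.15,0],"twist": [0,0,0],"jaw": 0},{"delta_pos": [4.5,0.15,0],"twist": [0,0,0],"jaw": 0}])

```text
t: 54.8
eef_pos: [582.2, 121.2, 90.7]
tcp_rot: [30.6, 89.9, -58.4]
contact_force: [-9.2, -2.2, 23.6]
grip_width: -0.2
```

>>> servo_tool(deltas=[{"delta_pos": [-0.3,0,0],"twist": [0,0,0],"jaw": 0},{"delta_pos": [-0.3,0,0],"twist": [0,0,0],"jaw": 0},{"delta_pos": [-0.3,0,0],"twist": [0,0,0],"jaw": 0}])

```text
t: 55.18
eef_pos: [582.7, 121.3, 92.6]
tcp_rot: [49.6, 89.9, -39.4]
contact_force: [-1.6, -0.1, 3.3]
grip_width: 0.3
```

The far key bottomed (24 N, then 3.3 N spring force on the way up). Now the near key.

>>> servo_tool(deltas=[{"delta_pos": [-2,0,0],"twist": [0,0,0],"jaw": 0},{"delta_pos": [-4.2,0,0],"twist": [0,0,0],"jaw": 0},{"delta_pos": [-4.2,-3,0],"twist": [0,0,0],"jaw": 0},{"delta_pos": [-4.2,-7,0],"twist": [0,0,0],"jaw": 0},{"delta_pos": [-4.2,-10.9,0],"twist": [0,0,0],"jaw": 0},{"delta_pos": [-4.2,-10.9,0],"twist": [0,0,0],"jaw": 0},{"delta_pos": [-4.2,-10.9,0],"twist": [0,0,0],"jaw": 0}])

```text
t: 56.05
eef_pos: [474.7, 119.6, 134.5]
tcp_rot: [69.5, 89.8, -19.6]
contact_force: [-0.1, 0.3, -0.2]
grip_width: 0.2
```

Run:
```python
from h import *
for i in range(4): c=read_camera('wrist')
st(); c=snap('wrist','w28.png'); go([473.5,119.5,88.5],down(1))
```

```text
t 56.25 p [474.6 119.5 134.2] F [-0.9  0.8 -0.2] w -0.0 x [ 0.002 -0.001 -1.   ] y [1.    0.016 0.002] q [ 1.060e+01  2.490e+01  1.189e+02 -1.000e-01  3.610e+01  9.800e+00]
delta_pos [4.56, -0.09, -0.01] twist [-0.1, 0.1, -0.1] dist 4.6 rot 0.1
```

View pics/w28.png

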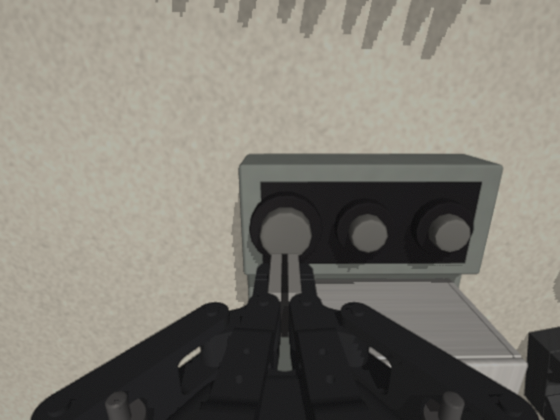

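The large near key at (286,232) is aligned.

>>> servo_tool(deltas=[{"delta_pos": [2,0,0],"twist": [0,0,0],"jaw": 0},{"delta_pos": [3.5,0,0],"twist": [0,0,0],"jaw": 0},{"delta_pos": [4.1,0,0],"twist": [0,0,0],"jaw": 0},{"delta_pos": [4.4,0,0],"twist": [0,0,0],"jaw": 0},{"delta_pos": [4.5,0,0],"twist": [0,0,0],"jaw": 0},{"delta_pos": [4.5,0,0],"twist": [0,0,0],"jaw": 0}])

```text
t: 57.05
eef_pos: [473.7, 119.3, 90.5]
tcp_rot: [51.5, 89.9, -37.6]
contact_force: [-8.7, -3.6, 33.4]
grip_width: -0.0
```

>>> servo_tool(deltas=[{"delta_pos": [-0.3,0,0],"twist": [0,0,0],"jaw": 0},{"delta_pos": [-0.3,0,0],"twist": [0,0,0],"jaw": 0},{"delta_pos": [-0.3,0,0],"twist": [0,0,0],"jaw": 0}])

```text
t: 57.42
eef_pos: [473.7, 119.4, 92.4]
tcp_rot: [44.0, 89.9, -45.1]
contact_force: [-1.8, -0.4, 3.5]
grip_width: -0.2
```

>>> servo_tool(deltas=[{"delta_pos": [-3,0,0],"twist": [0,0,0],"jaw": 0},{"delta_pos": [-8,0,0],"twist": [0,0,0],"jaw": 0},{"delta_pos": [-13,0,0],"twist": [0,0,0],"jaw": 0},{"delta_pos": [-18,0,0],"twist": [0,0,0],"jaw": 0},{"delta_pos": [-20,3,-5],"twist": [0,0,0],"jaw": 0},{"delta_pos": [-20,3,-10],"twist": [0,0,0],"jaw": 0},{"delta_pos": [-20,3,-10],"twist": [0,0,0],"jaw": 0},{"delta_pos": [-20,3,-10],"twist": [0,0,0],"jaw": 0}])

```text
t: 58.42
eef_pos: [501.5, 220.0, 291.7]
tcp_rot: [21.3, 89.9, -67.7]
contact_force: [0.3, -0.2, 0.8]
grip_width: -0.1
```

Run:
```python
from h import *
for i in range(5): c=read_camera('wrist')
st(); c=snap('wrist','w29.png'); s=read_camera('scene'); crop(s,'s29c.png',140,100,190,170,4.2); snap('top','t29.png')
```

```text
t 58.67 p [501.9 219.3 292.1] F [0.1 0.  0.9] w 0.2 x [ 0.001 -0.001 -1.   ] y [1.    0.015 0.001] q [ 2.050e+01  1.720e+01  1.025e+02 -1.000e-01  6.020e+01  1.970e+01]
```

View pics/s29c.png

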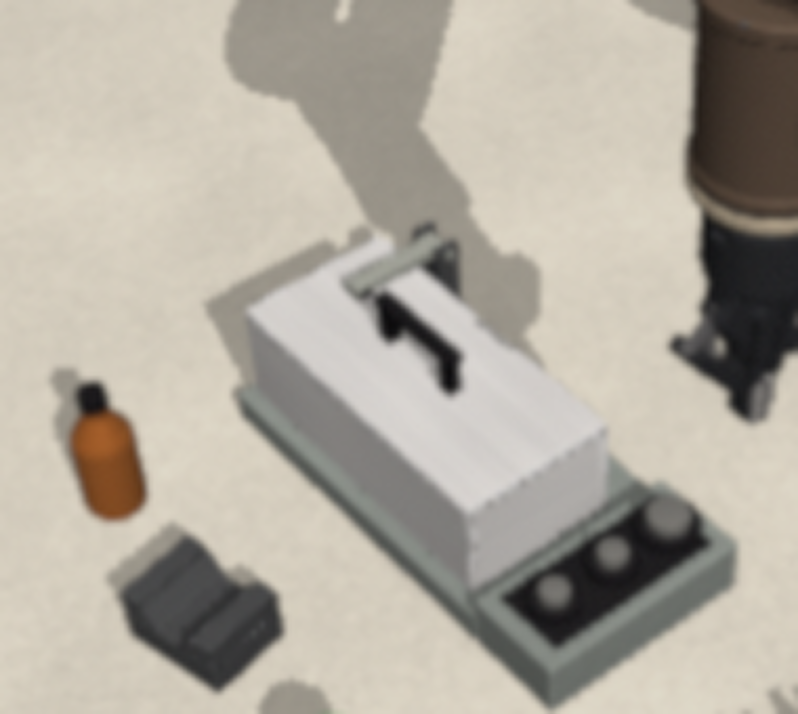

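View pics/w29.png

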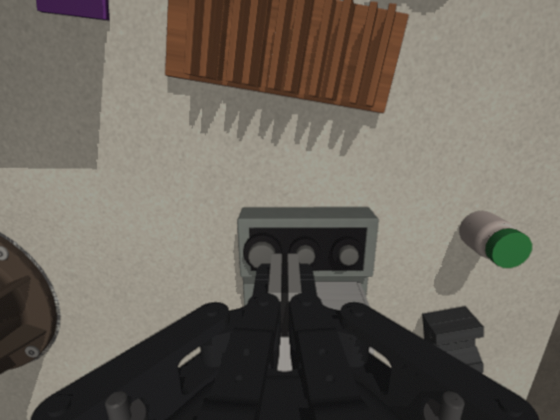

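View pics/t29.png

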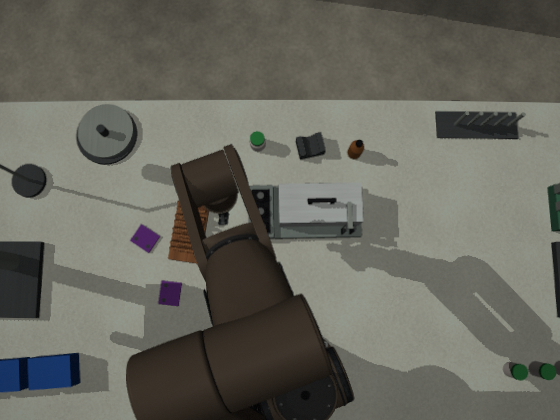

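The final views show the hood seated, the clamp flat on it and all keys up. The caddy is empty, the bystanders at (258,140), (310,146) and (356,150) haven't moved, and the robot is clear of everything. I'm handing in.

```bash
python3 -c "
from station import *
print(hand_in())"
```

```text
the job is handed in; nothing more can be done
None
```

I handed the job in at about 59 s, with every step done; `hand_in` gave no verdict.

- **Plates:** There were four, and each went fully down into its own groove (y = -46, 0, 46 and 92). Each one touched the groove floor with the tool centre at about 92 mm, which is where a fully seated plate should stop. The caddy is empty.
- **Hood:** It is seated, with its centre measured at about (551, -68) against (551, -68.2) for the rack. The height at contact matched the rim resting on the deck.
- **Clamp:** I swung it flat and pressed it down. The contact height of 134 mm matches a level arm, and the last picture shows it lying on the hood.
- **Keys:** I pressed middle, far, then near. Each bottomed out at 24–51 N, then showed only 3–5 N of spring force as I let it up. All three look up in the last picture.
- **Bystanders:** The jar, bottle and V-block sit at the same spots in the top view as at the start. The robot is clear of everything.

**Measurements that disagreed:**
- **Middle key:** the wrist camera put it 3–6 mm further from the robot than the other views. I aimed in between, and the forces showed a proper press.
- **Clamp arm:** its measured sideways position varied by about 5–10 mm between views. I used the mean, and the arm closed cleanly.

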